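# Lay the cross slats and squeeze the stack in the sprung lever press

### The arm

A 6-joint arm with a two-finger parallel gripper is mounted at the origin on the work surface; the furniture and walls round the work are solid. World frame = base frame: x ahead of the robot, y to its left, z up, the work surface at z = 0. Lengths are in m, angles in degrees, forces in N, time in s.
With the tool pointing down it reaches from about 0.4 to 0.825 m from the base axis. Payload 7 kg.
Tool frame: the origin (TCP) lies on the front face of the gripper's body, between the roots of the fingers; the fingertips stand 66 mm ahead of it and the grasp point (between the pads) lies 47 mm ahead of it; z points along the fingers, y is the line along which they close (so a half turn about z gives the same grasp; the last joint's range is limited). The gripper opens to 88 mm and grips with 3 to 60 N. Pads are 19 mm wide; open, the fingers measure 130 mm over their backs; the gripper's body (78 mm by 193 mm) begins 47 mm behind the grasp point.
Start: joints at [-54.253, 20.546, 0.682, 0, -70.136, -16.507], TCP at [0.222, -0.637, 0.292] pointing down, gripper open.
Joint ranges: [-176.03, 176.03], [-82.01, 121.73], [-58.28, 71.71], [-173.87, 95.51], [-174.79, -0.11], [-173.66, 173.66]. Speed limits (degrees/s): [136.94, 136.94, 172.46, 180, 180, 180].

### API

Orientations are given as [roll, pitch, yaw] about the fixed x, y, z axes, in that order (R = Rz(yaw) Ry(pitch) Rx(roll)).
In Python, from plant import ctrl gives the robot as it stands.
- The arm moves only by the tool send_rows, never from a script. Its argument "deltas" is a list of rows, each a list of 2 entries, a list of its own where there are three numbers: the shift along the tool's x, y, z each as a share of 800 mm, from -1 to 1, then the turn about the tool's z as a share of 90 degrees, from -1 to 1. A call has exactly 5 rows; each row is the pose to reach, as a shift and turn from the pose commanded when the call began, along the tool's axes at that moment; what a row does not reach only later rows make up. A row lasts 1/12 s, in which the tool goes at most 41.7 mm and 7.16 degrees, less where a joint would pass 70% of its speed; a pose out of reach is approached as far as the arm can. A call with a number of a shift or a turn outside -1 to 1 is refused whole. A call with a gripper value outside its range is refused whole. "gripper" is the opening, from 0 (shut) to 1 (fully open), set as the call begins (left out, the last holds). The fingers move at their own pace and stop on an object; the grip force is fixed at half the most. Time passes only in rows, so rows that repeat a pose let the fingers close, or fill a call up. It gives the time, the measured TCP pose, the force, the opening and the grip force at its end, in the units of the state.
- ctrl.get_obs(): the state, without advancing time (a new reading comes with each control period).
- ctrl.snapshot(name): name is "scene" or "top" or "wrist"; returns a dict with "color" (384x512x3 uint8, red, green, blue), "vertical_fov" (degrees; the focal length in pixels is half the picture's height over the tangent of half this angle, whatever the lens; pixels are square), "cx", "cy" (the principal point, pixels), "k1" (the pictures are not rectified: a ray, as slopes to the right and down, at radius r is drawn at 1 + k1 r^2 times it, then the intrinsics apply), "rvec" (rotation vector, rad) and "tvec" (3), from world to camera coordinates, as OpenCV has them. Camera axes: x right, y down, z forward; pixel columns grow to the right and rows downward; lengths in m; the calibration is good to about 2 mm. A picture is of the moment at which its call begins. There is no depth.
- ctrl.close_job(): hands the job in; it is judged then, once.
Trained networks look in a picture, given as the dict that the camera call returned (one of the last four; its "shot" number tells which), for a name from the list of things; names that differ only in an ending like _2 or _b are one class to them, and where a whole thing is asked for, a point or a joint stands for the part that bears it (a point fixed in the world has none). Each returns a list of dicts, best first, with "conf" (0 to 1); they miss things now and then, are a little off and sometimes report something else, mostly with a low value. They report only what shows in the picture. A call takes as long as a camera call. They do not tell look-alikes from the thing itself.
- ctrl.boxes_of(picture, thing): "xy" ([column, row] as shares, 0 to 1, of the picture: columns of its width, rows of its height, amid what is visible of it).
- ctrl.cut_out(picture, thing): "pixels" (384x512 bool, what is visible of it) and "xy" ([column, row] as shares, 0 to 1, of the picture: columns of its width, rows of its height, amid what is visible of it).
The state is a dict: "clock": time; "joint_pos": joint angles; "qvel": joint speeds; "tau": joint torques, N m; "tool_pos": TCP position; "orientation": TCP orientation; "force": force on the tool from outside, world axes, zero at the start; "moment": the same for the moment, N m; "opening": finger opening in m; "gripper_force": force on a finger pad.
Only numpy, scipy, OpenCV 4.12 (cv2) and the standard library are available. Lean on these libraries where they do the work, as an engineer would, in place of code of your own. Each camera call takes 0.05 s, during which the arm holds its last target. There are 200 camera calls.

### The job

Lay the two loose slats side by side across the two that already lie on the press's bed, square to them and spread apart so that the four make a neat, even crossed square, and let go. Then pull the press's sprung lever over until its plate squeezes the stack with about 20 N (not over 40 N), keep it squeezed for some two seconds, and ease the lever slowly back to its open stop before you let go of it: it must not fly back. Leave the stack neat and the other things on the bench where they are.

Things in the scene. Friction and masses are not known exactly. Their poses are not given: they have to be found in the camera images.
- press: grey bench press, fixed: bed plate 260 x 150 x 18, flat on top, with two hinge cheeks 129 high. Origin on the bench top under the centre of the bed's working area; x points along the plate to the cheeks (roughly to the robot's right), z up. Plate from x -90 to +170, y -75 to +75; cheeks at x 113 to 147, y -30 to +30
- bed (a point): centre of the working area on the top face of the bed (18 above the bench), axes as the press; the stack is centred here
- lever_hinge (a point): point on the lever's hinge axis, which is level, along press y, 130 from the bed centre along press x and 100 above the bench. The point lies in the plane in which lever_grip swings
- lever_grip (a point): middle of the lever's grip: black sleeve, 22 in diameter, 90 long, turning freely on its pin, parallel to the hinge axis, standing out sideways from the lever's end on the press's -y side (towards the robot). 235 from the hinge axis, 68 from the lever bar's middle plane (bar 24 wide, 18 thick, rounded end 28 across)
- lever (a joint): lever angle, rad. 0: open stop, lever leaning back past upright, away from the bed, 1.885 rad above level (grip 324 above the bench). Grows as the lever is pulled over and down to the bed; 1.885 is level, 2.15 the limit. A spring drives it back: about 2 N at the grip when open, 5 N when level; ease it back below 0.3 m/s at the grip
- spindle_boss (a point): point in the lever, 130 from its hinge axis, where a screw spindle passes through; below it hangs the pressure plate (aluminium, 106 x 96 x 10, on a rubber cushion of 6 N/mm and a swivel). The spindle's setting differs by up to 16 each time: the plate meets the finished stack at a lever angle of 1.80 to 1.97, to be felt. From there 10 N more pull on the grip gives about 18 N on the stack
- slat_a: plain light wood slat, 120 x 22 x 14, already lying on the bed, its length along the press's y axis, 38 from the bed centre away from the hinge; origin at the centre of its under face, x along its length, z up
- slat_b: equal slat, already on the bed parallel to slat_a, 38 from the bed centre towards the hinge; axes alike
- slat_c: equal loose slat (120 x 22 x 14), lying flat on the bench to the robot's left; origin at the centre of its under face, x along its length, z up. To be laid on slat_a and slat_b, its length along the press's x axis, about 38 to either side of the bed centre
- slat_d: equal loose slat, flat on the bench to the robot's left, farther left than slat_c; axes alike. To be laid parallel to slat_c, about 38 to the other side of the bed centre
- walnut_offcut: bystander: short dark brown wood block, 110 x 38 x 26, lying near the slats; leave it alone
- pencil: bystander: red pencil, 168 long; leave it alone
- tape_roll: bystander: roll of cream masking tape lying flat, 106 across, 24 high; leave it alone
- jar: bystander: clear jar with a lid, 68 across, 100 high; leave it alone
Mind the look-alikes: they are no part of the job. Leave any grey look-alike of the slat_c alone.

How it is judged (in metres and radians):
On the way, in this order (a step that is already met when the one before it is completed fails the run):
1. both loose slats lie crosswise on the lower two, one on either side, let go, with the lever still open (((y of slat_c in the frame of press between 0.02 and 0.056 m and x of slat_c in the frame of press between -0.02 and 0.02 m and z of slat_c in the frame of press between 0.0295 and 0.0345 m and angle between the x axis of each of slat_c, slat_d and the x axis of press, either way round below 0.15 rad and angle between each of slat_c, slat_d's own z axis and vertical below 0.06 rad and y of slat_d in the frame of press between -0.056 and -0.02 m and x of slat_d in the frame of press between -0.02 and 0.02 m and z of slat_d in the frame of press between 0.0295 and 0.0345 m) or (y of slat_c in the frame of press between -0.056 and -0.02 m and x of slat_c in the frame of press between -0.02 and 0.02 m and z of slat_c in the frame of press between 0.0295 and 0.0345 m and angle between the x axis of each of slat_c, slat_d and the x axis of press, either way round below 0.15 rad and angle between each of slat_c, slat_d's own z axis and vertical below 0.06 rad and y of slat_d in the frame of press between 0.02 and 0.056 m and x of slat_d in the frame of press between -0.02 and 0.02 m and z of slat_d in the frame of press between 0.0295 and 0.0345 m)) and x of slat_a in the frame of press between -0.05 and -0.026 m and y of slat_a in the frame of press between -0.015 and 0.015 m and z of slat_a in the frame of press between 0.0155 and 0.0205 m and angle between the x axis of each of slat_a, slat_b and the y axis of press, either way round below 0.12 rad and x of slat_b in the frame of press between 0.026 and 0.05 m and y of slat_b in the frame of press between -0.015 and 0.015 m and z of slat_b in the frame of press between 0.0155 and 0.0205 m and value of joint lever below 0.1 rad and contact force between the fingers and slat_c below 0.1 N and contact force between the fingers and slat_d below 0.1 N), for 0.2 s.
2. the plate squeezes the stack, at least 5 N on each upper slat, for 1 s (contact force between press and slat_c above 5 N and contact force between press and slat_d above 5 N and ((y of slat_c in the frame of press between 0.02 and 0.056 m and x of slat_c in the frame of press between -0.02 and 0.02 m and z of slat_c in the frame of press between 0.0295 and 0.0345 m and angle between the x axis of each of slat_c, slat_d and the x axis of press, either way round below 0.15 rad and angle between each of slat_c, slat_d's own z axis and vertical below 0.06 rad and y of slat_d in the frame of press between -0.056 and -0.02 m and x of slat_d in the frame of press between -0.02 and 0.02 m and z of slat_d in the frame of press between 0.0295 and 0.0345 m) or (y of slat_c in the frame of press between -0.056 and -0.02 m and x of slat_c in the frame of press between -0.02 and 0.02 m and z of slat_c in the frame of press between 0.0295 and 0.0345 m and angle between the x axis of each of slat_c, slat_d and the x axis of press, either way round below 0.15 rad and angle between each of slat_c, slat_d's own z axis and vertical below 0.06 rad and y of slat_d in the frame of press between 0.02 and 0.056 m and x of slat_d in the frame of press between -0.02 and 0.02 m and z of slat_d in the frame of press between 0.0295 and 0.0345 m))), for 1 s.
At the end, for the whole second after the job is handed in: Lever at its open stop (0.06 rad). slat_c and slat_d flat on slat_a and slat_b, along press x (0.15 rad), one each side of the bed centre, 20 to 56 mm off, middles within 20 mm lengthwise. slat_a and slat_b on the bed, within 12 mm across and 15 mm along of their places. All at rest (value of joint lever below 0.06 rad and ((y of slat_c in the frame of press between 0.02 and 0.056 m and x of slat_c in the frame of press between -0.02 and 0.02 m and z of slat_c in the frame of press between 0.0295 and 0.0345 m and angle between the x axis of each of slat_c, slat_d and the x axis of press, either way round below 0.15 rad and angle between each of slat_c, slat_d's own z axis and vertical below 0.06 rad and y of slat_d in the frame of press between -0.056 and -0.02 m and x of slat_d in the frame of press between -0.02 and 0.02 m and z of slat_d in the frame of press between 0.0295 and 0.0345 m) or (y of slat_c in the frame of press between -0.056 and -0.02 m and x of slat_c in the frame of press between -0.02 and 0.02 m and z of slat_c in the frame of press between 0.0295 and 0.0345 m and angle between the x axis of each of slat_c, slat_d and the x axis of press, either way round below 0.15 rad and angle between each of slat_c, slat_d's own z axis and vertical below 0.06 rad and y of slat_d in the frame of press between 0.02 and 0.056 m and x of slat_d in the frame of press between -0.02 and 0.02 m and z of slat_d in the frame of press between 0.0295 and 0.0345 m)) and x of slat_a in the frame of press between -0.05 and -0.026 m and y of slat_a in the frame of press between -0.015 and 0.015 m and z of slat_a in the frame of press between 0.0155 and 0.0205 m and angle between the x axis of each of slat_a, slat_b and the y axis of press, either way round below 0.12 rad and x of slat_b in the frame of press between 0.026 and 0.05 m and y of slat_b in the frame of press between -0.015 and 0.015 m and z of slat_b in the frame of press between 0.0155 and 0.0205 m and linear speed of each of slat_a, slat_b, slat_c, slat_d below 0.02 m/s); the robot touches nothing.
It fails at once if the lever flies back: it returns faster than 1.3 rad/s (0.3 m/s at the grip) (velocity of joint lever below -1.3 rad/s).
It fails at once if the stack is crushed: more than 30 N on one upper slat (contact force between press and slat_c above 30 N or contact force between press and slat_d above 30 N).
It fails at once if a bystander is moved by more than 30 mm (distance of any of walnut_offcut, pencil, tape_roll, jar from where it was at the start of the episode above 0.03 m).
It also fails if it takes over 72 s, if anything falls off the work surface, if the arm or the gripper's body presses on something with over 40 N, if the wrist force passes 120 N, or if a joint passes its speed limit or range.

## Working session

There is one attempt and no reset: what is moved stays moved. The work goes in short steps, Python scripts to look and compute and a tool call to move; the robot and the scene stay as the last step left them, time stands still between calls to the robot, and variables do not carry over. Pictures are saved under pics/ and viewed, at most 10 in all, crops included, and the job is handed in when it is done.

Besides the shell and the picture viewer there is one more tool, called after "Emit:" by a JSON object that holds its "fn" and its "kwargs", one argument or row to a line. send_rows: Moves the arm, as the interface text tells. Shift numbers are shares of 800 mm and turn numbers shares of 90 degrees, none past 1 either way. Its arguments: {"type":"object","properties":{"deltas":{"type":"array","items":{"type":"array"}},"gripper":{"type":"number"}},"required":["deltas"]}

```bash
ls; mkdir -p pics; cat > h.py <<'E'
import numpy as np, cv2
from scipy.spatial.transform import Rotation as Rn
from plant import ctrl
def cam(s):
    f=192/np.tan(np.radians(s['vertical_fov'])/2)
    R=cv2.Rodrigues(np.array(s['rvec'],float))[0]; t=np.array(s['tvec'],float).ravel()
    K=np.array([[f,0,s['cx']],[0,f,s['cy']],[0,0,1]]); return K,R,t
def ray(s,uv):
    K,R,t=cam(s); d=cv2.undistortPoints(np.array(uv,float).reshape(-1,1,2),K,np.array([s['k1'],0,0,0],float)).reshape(-1,2)
    D=np.c_[d,np.ones(len(d))]@R; return -R.T@t,D
def onz(s,uv,z):
    C,D=ray(s,uv); return C+D*((z-C[2])/D[:,2])[:,None]
def proj(s,P):
    K,R,t=cam(s); return cv2.projectPoints(np.array(P,float).reshape(-1,1,3),np.array(s['rvec'],float),t,K,np.array([s['k1'],0,0,0],float))[0].reshape(-1,2)
def save(s,n): cv2.imwrite('pics/'+n,s['color'][:,:,::-1])
def shares(pos,dyaw=0):
    o=ctrl.get_obs(); R=Rn.from_euler('xyz',o['orientation'],degrees=True).as_matrix()
    return np.round(R.T@(np.array(pos)-o['tool_pos'])/0.8,4), dyaw/90
E
python3 - <<'E'
from h import *
o=ctrl.get_obs();print(o)
for n in('scene','top'):
    s=ctrl.snapshot(n);save(s,n+'0.png')
    K,R,t=cam(s);print(n,-R.T@t,K[0,0],s['k1'])
    for th in('slat_c','press','lever','lever_grip','bed','walnut_offcut','pencil','tape_roll','jar'):
        try:
            for d in ctrl.cut_out(s,th):
                ys,xs=np.nonzero(d['pixels']);r=cv2.minAreaRect(np.c_[xs,ys].astype(np.float32))
                print(th,round(d['conf'],2),np.round(np.array(d['xy'])*[512,384]),np.round(r[0]),np.round(r[1]),round(r[2]),onz(s,r[0],.014)[0].round(3))
        except Exception as e: print(th,e)
E
```

```text
pics
{'clock': 0.0, 'joint_pos': array([-5.42535740e+01,  2.05903277e+01,  6.33094134e-01, -2.01893624e-02,
       -7.01365194e+01, -1.65067380e+01]), 'qvel': array([-0.02311949,  0.04053427, -0.00306723, -0.03904649, -0.09219597,
        0.05828465]), 'tau': array([-2.54631332e-04, -5.82707655e+01,  2.93075985e+01,  6.99760839e+00,
        7.22437195e-03, -1.06453458e-04]), 'tool_pos': array([ 0.22227611, -0.63693711,  0.29122973]), 'orientation': array([ 1.79904718e+02, -8.44334270e-03, -1.60767180e+02]), 'force': array([-0.558878  ,  0.35648986, -1.136792  ]), 'moment': array([0.01327838, 0.00401042, 0.00246262]), 'gripper_force': 0.0, 'opening': 0.08723314297864736}
scene [0.07461246 0.83646471 1.15215124] 466.7817652088134 -0.1413456147226778
slat_c 0.95 [200. 291.] [201. 291.] [42. 10.] 38 [0.49  0.425 0.014]
slat_c 0.86 [233. 271.] [236. 271.] [44. 10.] 9 [0.446 0.323 0.014]
slat_c 0.84 [272. 246.] [272. 246.] [ 9. 40.] 52 [0.404 0.199 0.014]
slat_c 0.56 [237. 198.] [240. 197.] [39.  9.] 22 [0.58  0.098 0.014]
slat_c 0.5 [252. 184.] [251. 181.] [38.  9.] 18 [0.587 0.026 0.014]
[... 1093 characters left out ...]
. 220.] [242. 221.] [36.  7.] 16 [0.407 0.195 0.014]
press 0.8 [306. 161.] [311. 161.] [ 59. 123.] 86 [ 0.608 -0.046  0.014]
lever 0.97 [337. 154.] [346. 158.] [65. 49.] 11 [ 0.618 -0.168  0.014]
lever_grip 0.88 [339. 156.] [346. 158.] [64. 49.] 9 [ 0.616 -0.168  0.014]
bed 0.65 [304. 164.] [311. 161.] [ 58. 123.] 86 [ 0.606 -0.046  0.014]
walnut_offcut 0.68 [199. 171.] [196. 168.] [13. 32.] 82 [0.589 0.348 0.014]
walnut_offcut 0.36 [204. 210.] [205. 208.] [36.  8.] 68 [0.45  0.318 0.014]
pencil 0.52 [199. 255.] [196. 254.] [ 4. 45.] 61 [0.297 0.348 0.014]
tape_roll 0.77 [166. 158.] [160. 155.] [28. 30.] 90 [0.635 0.472 0.014]
jar 0.66 [196. 139.] [195. 139.] [26. 20.] 63 [0.69  0.354 0.014]
```

```bash
python3 - <<'E'
import cv2
a=cv2.imread('pics/scene0.png')[60:340,120:320];b=cv2.imread('pics/top0.png')[100:280,130:400]
a=cv2.resize(a,None,fx=2,fy=2,interpolation=2);b=cv2.resize(b,None,fx=1.48,fy=1.48,interpolation=2)
import numpy as np
h=max(a.shape[0],b.shape[0]);p=lambda x:cv2.copyMakeBorder(x,0,h-x.shape[0],0,0,0)
cv2.imwrite('pics/both.png',np.hstack([p(a),p(b)]))
E
```

```text
(no output)
```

View pics/both.png

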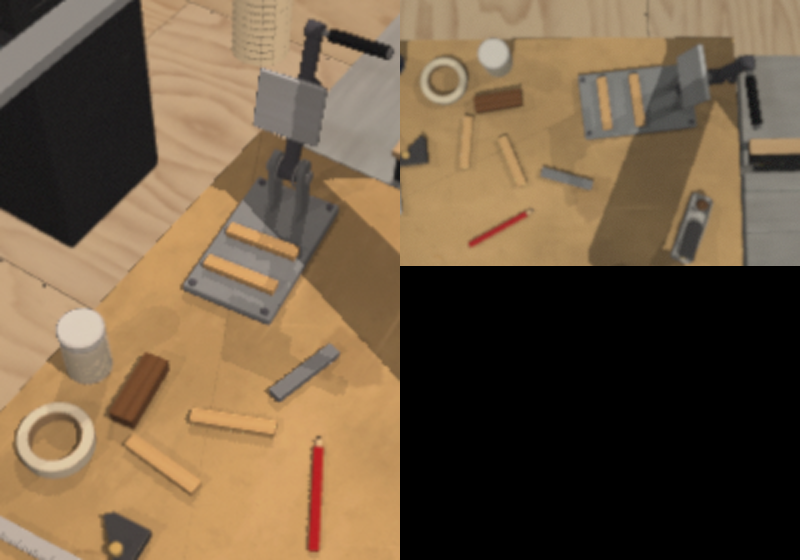

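The light loose slats sit at scene px (201,291), which is d (farther left), and (236,271), which is c. Lower slats a and b are at (240,197) and (251,181). Possible mix-ups are the grey look-alike at (272,246), the walnut block at (190,256) and the slats on the press. By the description I take (236,271) as c and (201,291) as d. Next I fit poses over both views and check with one crop.

```bash
cat > fit.py <<'E'
from h import *
from scipy.optimize import minimize
def box(x,y,a,z0,L=.12,W=.022,H=.014):
    c,s=np.cos(a),np.sin(a)
    return np.array([[x+c*i*L/2-s*j*W/2,y+s*i*L/2+c*j*W/2,z0+k*H] for i in(-1,1) for j in(-1,1) for k in(0,1)])
def sil(s,P,up=4):
    m=np.zeros((384*up,512*up),np.uint8);h=cv2.convexHull(((proj(s,P)+.5)*up).astype(np.float32)).astype(np.int32)
    cv2.fillConvexPoly(m,h,1);return m
def fit(obs,g,z0,**k):   # obs: list of (snap,mask)
    ms=[cv2.resize(m.astype(np.uint8),None,fx=4,fy=4,interpolation=0) for _,m in obs]
    def c(p):
        r=0
        for (s,_),m in zip(obs,ms):
            q=sil(s,box(p[0],p[1],p[2],z0,**k));r-=(q&m).sum()/max(1,(q|m).sum())
        return r
    best=None
    for a in (g[2],g[2]+.15,g[2]-.15):
        R=minimize(c,[g[0],g[1],a],method='Nelder-Mead',options=dict(initial_simplex=[[g[0],g[1],a],[g[0]+.006,g[1],a],[g[0],g[1]+.006,a],[g[0],g[1],a+.12]],xatol=1e-4,fatol=1e-4))
        if best is None or R.fun<best.fun:best=R
    return best.x,-best.fun/len(obs)
def slatmasks(s,th='slat_c',z=.014):
    out=[]
    for d in ctrl.cut_out(s,th):
        ys,xs=np.nonzero(d['pixels']);u=[xs.mean(),ys.mean()];out.append((d['conf'],onz(s,u,z)[0][:2],d['pixels']))
    return out
E
python3 - <<'E'
from fit import *
S=[ctrl.snapshot(n) for n in('scene','top')];M=[slatmasks(s) for s in S]
for n,g,z0 in(('c',(.447,.321,np.radians(10)),0),('d',(.49,.425,.8),0),('a',(.58,.102,0.1),.018),('b',(.587,.028,.1),.018)):
    obs=[]
    for s,ms in zip(S,M):
        k=[m for m in ms if np.hypot(*(m[1]-g[:2]))<.03]
        if k: obs.append((s,k[0][2]))
    for o in ([obs]+[[x] for x in obs] if len(obs)>1 else [obs]):
        rs=[fit(o,(g[0],g[1],a),z0) for a in np.radians([-60,-20,10,50,90])] if n in'cd' else [fit(o,g,z0)]
        r=max(rs,key=lambda r:r[1]);print(n,len(o),r[0].round(4),np.degrees(r[0][2]).round(1),round(r[1],2))
# plate outline from bed corners in top: mask of press
import cv2
s=S[0];im=cv2.resize(s['color'][240:330,150:300,::-1],None,fx=5,fy=5,interpolation=2);cv2.imwrite('pics/crop1.png',im)
E
```

```text
c 2 [0.4506 0.3195 0.3829] 21.9 0.87
c 1 [0.4502 0.3203 0.3679] 21.1 0.85
c 1 [0.451  0.3197 0.4013] 23.0 0.9
d 2 [ 0.494   0.4233 -0.0767] -4.4 0.87
d 1 [ 0.4925  0.424  -0.0746] -4.3 0.91
d 1 [ 0.4951  0.4226 -0.0681] -3.9 0.85
a 2 [0.5783 0.1066 0.0832] 4.8 0.89
a 1 [0.5763 0.1066 0.0829] 4.8 0.91
a 1 [0.58   0.1067 0.0793] 4.5 0.88
b 1 [0.5823 0.0316 0.1049] 6.0 0.88
```

View pics/crop1.png

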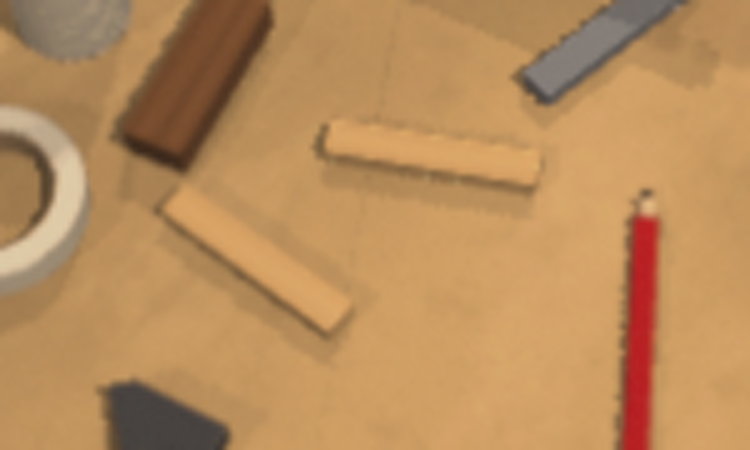

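The crop confirms it: c is at crop (430,152) and d at (258,260), both light wood. The grey one at (600,40) stays put. I'll write a small row planner and approach.

```bash
cat > plan.py <<'E'
from h import *
import sys
def plan(wps,start=None,nd=3):
    """wps: (x,y,z,yaw,step_mm per row); prints calls of 5 rows"""
    if start is None:
        o=ctrl.get_obs(); start=(*o['tool_pos'],o['orientation'][2])
    cur=np.array(start,float); rows=[]
    for w in wps:
        t=np.array(w[:4],float); d=t-cur; d[3]=(d[3]+180)%360-180
        n=max(1,int(np.ceil(max(np.linalg.norm(d[:3])*1000/w[4],abs(d[3])/6.5))))
        rows+=[cur+d*i/n for i in range(1,n+1)]; cur=rows[-1]
    while len(rows)%5: rows.append(rows[-1])
    b=np.array(start,float)
    for i in range(0,len(rows),5):
        out=[];a=np.radians(b[3]);T=np.array([[np.cos(a),np.sin(a),0],[np.sin(a),-np.cos(a),0],[0,0,-1]])
        for r in rows[i:i+5]:
            d=np.round(T@(r[:3]-b[:3])/.8,nd)+0.; u=np.round(-((r[3]-b[3]+180)%360-180)/90,3)+0.
            out.append([[float(x) for x in d],float(u)])
        print(str(out).replace(' ',''))
        b=np.r_[b[:3]+T.T@(d*.8),b[3]-u*90]
    return b
E
python3 -c "
from plan import *
print(plan([(.40,-.25,.42,-158.1,40),(.4506,.3195,.19,-158.1,40)]))"
```

```text
[[[-0.031,0.032,-0.013],-0.002],[[-0.062,0.064,-0.027],-0.005],[[-0.092,0.096,-0.04],-0.007],[[-0.123,0.128,-0.053],-0.01],[[-0.154,0.16,-0.067],-0.012]]
[[[-0.031,0.031,-0.013],-0.003],[[-0.063,0.063,-0.026],-0.005],[[-0.094,0.094,-0.04],-0.008],[[-0.125,0.126,-0.053],-0.01],[[-0.157,0.157,-0.066],-0.013]]
[[[-0.032,0.031,-0.013],-0.002],[[-0.064,0.062,-0.027],-0.005],[[-0.084,0.102,-0.009],-0.005],[[-0.104,0.141,0.009],-0.005],[[-0.123,0.181,0.027],-0.005]]
[[[-0.021,0.04,0.018],0.0],[[-0.041,0.08,0.036],0.0],[[-0.061,0.12,0.054],0.0],[[-0.082,0.16,0.072],0.0],[[-0.102,0.199,0.09],0.0]]
[[[-0.02,0.04,0.018],0.0],[[-0.041,0.08,0.036],0.0],[[-0.061,0.12,0.054],0.0],[[-0.081,0.16,0.072],0.0],[[-0.101,0.199,0.09],0.0]]
[[[-0.021,0.04,0.018],0.0],[[-0.041,0.08,0.036],0.0],[[-0.061,0.12,0.054],0.0],[[-0.061,0.12,0.054],0.0],[[-0.061,0.12,0.054],0.0]]
[   0.45032312    0.31963401    0.18976053 -158.06173109]
```

Emit:
{"fn": "send_rows", "kwargs": {
  "deltas": [
    [[-0.031,0.032,-0.013],-0.002],
    [[-0.062,0.064,-0.027],-0.005],
    [[-0.092,0.096,-0.04],-0.007],
    [[-0.123,0.128,-0.053],-0.01],
    [[-0.154,0.16,-0.067],-0.012]
  ],
  "gripper": 0.6
}}

```text
clock: 1.62
tool_pos: [0.2968, -0.4744, 0.3461]
orientation: [180.0, -0.0, -159.7]
force: [0.9, 0.8, 0.2]
opening: 0.0598
gripper_force: 0.0
```

Emit:
{"fn": "send_rows", "kwargs": {
  "deltas": [
    [[-0.031,0.031,-0.013],-0.003],
    [[-0.063,0.063,-0.026],-0.005],
    [[-0.094,0.094,-0.04],-0.008],
    [[-0.125,0.126,-0.053],-0.01],
    [[-0.157,0.157,-0.066],-0.013]
  ]
}}

```text
clock: 2.03
tool_pos: [0.3708, -0.3128, 0.3995]
orientation: [-180.0, 0.0, -158.5]
force: [0.6, 0.0, 0.3]
opening: 0.0528
gripper_force: 0.0
```

Emit:
{"fn": "send_rows", "kwargs": {
  "deltas": [
    [[-0.032,0.031,-0.013],-0.002],
    [[-0.064,0.062,-0.027],-0.005],
    [[-0.084,0.102,-0.009],-0.005],
    [[-0.104,0.141,0.009],-0.005],
    [[-0.123,0.181,0.027],-0.005]
  ]
}}

```text
clock: 2.45
tool_pos: [0.4092, -0.142, 0.3769]
orientation: [-180.0, 0.1, -158.1]
force: [0.2, 0.1, -1.2]
opening: 0.0525
gripper_force: 0.0
```

Emit:
{"fn": "send_rows", "kwargs": {
  "deltas": [
    [[-0.021,0.04,0.018],0.0],
    [[-0.041,0.08,0.036],0.0],
    [[-0.061,0.12,0.054],0.0],
    [[-0.082,0.16,0.072],0.0],
    [[-0.102,0.199,0.09],0.0]
  ]
}}

```text
clock: 2.87
tool_pos: [0.4251, 0.0363, 0.3049]
orientation: [180.0, 0.1, -158.0]
force: [1.4, 0.5, 0.4]
opening: 0.0526
gripper_force: 0.0
```

Emit:
{"fn": "send_rows", "kwargs": {
  "deltas": [
    [[-0.02,0.04,0.018],0.0],
    [[-0.041,0.08,0.036],0.0],
    [[-0.061,0.12,0.054],0.0],
    [[-0.081,0.16,0.072],0.0],
    [[-0.101,0.199,0.09],0.0]
  ]
}}

```text
clock: 3.28
tool_pos: [0.4406, 0.2143, 0.2327]
orientation: [180.0, 0.1, -158.0]
force: [0.9, 1.3, 0.7]
opening: 0.0525
gripper_force: 0.0
```

Emit:
{"fn": "send_rows", "kwargs": {
  "deltas": [
    [[-0.021,0.04,0.018],0.0],
    [[-0.041,0.08,0.036],0.0],
    [[-0.061,0.12,0.054],0.0],
    [[-0.061,0.12,0.054],0.0],
    [[-0.061,0.12,0.054],0.0]
  ]
}}

```text
clock: 3.7
tool_pos: [0.4499, 0.321, 0.1882]
orientation: [-179.9, -0.1, -157.9]
force: [-0.5, -0.9, 0.4]
opening: 0.0523
gripper_force: 0.0
```

```bash
python3 - <<'E'
from fit import *
from plan import plan
o=ctrl.get_obs();print(o['clock'],o['tool_pos'],o['orientation'],o['force'])
s=ctrl.snapshot('wrist');save(s,'wrist1.png')
for c,p,m in slatmasks(s): 
    print(round(c,2),p,m.sum())
    for a0 in(.38,-.08):
        x,f=fit([(s,m)],(p[0],p[1],a0),0);print('  fit',x.round(4),np.degrees(x[2]).round(1),round(f,2))
# press masks etc from unobstructed 'top' now
E
```

```text
3.7 [0.44988158 0.32095028 0.18824402] [-1.79916699e+02 -1.28453834e-01 -1.57941457e+02] [-0.53330585 -0.91748017  0.37024678]
0.94 [0.44574007 0.31676318] 3374
  fit [0.4502 0.3186 0.3934] 22.5 0.98
  fit [0.4503 0.3186 0.3928] 22.5 0.98
0.92 [0.48402604 0.41776799] 955
  fit [ 0.4943  0.4239 -0.0616] -3.5 0.29
  fit [ 0.4946  0.4236 -0.0659] -3.8 0.29
0.69 [0.4074177  0.19548653] 4243
  fit [0.4083 0.195  1.2897] 73.9 0.97
  fit [0.4084 0.1948 1.2893] 73.9 0.97
0.6 [0.54300516 0.1047197 ] 530
  fit [ 0.5881  0.0847 -0.1337] -7.7 0.75
  fit [ 0.5882  0.0848 -0.1333] -7.6 0.75
0.51 [0.57187986 0.34351717] 1570
  fit [0.5783 0.3576 1.7421] 99.8 0.49
  fit [ 0.5748  0.3582 -1.3297] -76.2 0.49
```

```bash
python3 -c "
from plan import *
b=plan([(.4502,.3186,.085,-157.5,30),(.4502,.3186,.069,-157.5,10)]);print(b)
b[2]=.069
print(plan([(.4502,.3186,.14,-157.5,30),(.575,.07,.17,-85,35),(.600,.071,.17,-85,25)],b))"
```

```text
[[[0.0,0.0,0.033],-0.002],[[0.0,0.0,0.065],-0.003],[[0.0,-0.001,0.098],-0.005],[[0.0,-0.001,0.131],-0.006],[[0.0,-0.001,0.141],-0.006]]
[[[0.0,0.0,0.01],0.0],[[0.0,0.0,0.01],0.0],[[0.0,0.0,0.01],0.0],[[0.0,0.0,0.01],0.0],[[0.0,0.0,0.01],0.0]]
[ 4.50437627e-01  3.18658623e-01  6.89082397e-02 -1.57502391e+02]
[[[0.0,0.0,-0.03],0.0],[[0.0,0.0,-0.059],0.0],[[0.0,0.0,-0.089],0.0],[[-0.002,-0.029,-0.092],-0.067],[[-0.004,-0.058,-0.095],-0.134]]
[[[0.004,-0.028,-0.003],-0.067],[[0.008,-0.057,-0.006],-0.135],[[0.012,-0.086,-0.009],-0.202],[[0.016,-0.115,-0.013],-0.269],[[0.02,-0.143,-0.016],-0.336]]
[[[0.018,-0.023,-0.003],-0.067],[[0.036,-0.046,-0.006],-0.134],[[0.054,-0.069,-0.009],-0.201],[[0.072,-0.091,-0.012],-0.268],[[0.09,-0.114,-0.015],-0.336]]
[[[0.0,-0.016,0.0],0.0],[[0.001,-0.032,0.0],0.0],[[0.001,-0.032,0.0],0.0],[[0.001,-0.032,0.0],0.0],[[0.001,-0.032,0.0],0.0]]
[ 6.00294694e-01  7.11939797e-02  1.69800000e-01 -8.49623905e+01]
```

Emit:
{"fn": "send_rows", "kwargs": {
  "deltas": [
    [[0.0,0.0,0.033],-0.002],
    [[0.0,0.0,0.065],-0.003],
    [[0.0,-0.001,0.098],-0.005],
    [[0.0,-0.001,0.131],-0.006],
    [[0.0,-0.001,0.141],-0.006]
  ]
}}

```text
clock: 4.22
tool_pos: [0.4497, 0.3165, 0.0748]
orientation: [-179.9, -0.2, -157.6]
force: [-0.4, -1.3, 0.5]
opening: 0.0525
gripper_force: 0.0
```

Emit:
{"fn": "send_rows", "kwargs": {
  "deltas": [
    [[0.0,0.0,0.01],0.0],
    [[0.0,0.0,0.01],0.0],
    [[0.0,0.0,0.01],0.0],
    [[0.0,0.0,0.01],0.0],
    [[0.0,0.0,0.01],0.0]
  ]
}}

```text
clock: 4.63
tool_pos: [0.4511, 0.3195, 0.0704]
orientation: [179.9, 0.1, -157.5]
force: [-0.2, -0.6, -0.3]
opening: 0.0526
gripper_force: 0.0
```

Emit:
{"fn": "send_rows", "kwargs": {
  "deltas": [
    [[0.0,0.0,0.0],0.0],
    [[0.0,0.0,0.0],0.0],
    [[0.0,0.0,0.0],0.0],
    [[0.0,0.0,0.0],0.0],
    [[0.0,0.0,0.0],0.0]
  ],
  "gripper": 0.0
}}

```text
clock: 5.05
tool_pos: [0.4506, 0.3189, 0.069]
orientation: [180.0, 0.0, -157.5]
force: [-0.6, -0.2, -0.8]
opening: 0.0247
gripper_force: 0.0
```

```bash
python3 -c "
from h import *
o=ctrl.get_obs();print(o)"
```

```text
{'clock': 5.05, 'joint_pos': array([ 5.56236076e+01,  2.33103749e+01, -2.96016517e+01,  8.94066876e-04,
       -3.70833925e+01, -1.23139823e+02]), 'qvel': array([-0.00331871,  0.00514978,  0.00414043, -0.01836968,  0.13265102,
        0.01547283]), 'tau': array([ 4.55533764e-04, -5.14151752e+01,  1.87326944e+01,  4.43472639e+00,
       -8.78208247e-02, -6.71892417e-05]), 'tool_pos': array([0.45058705, 0.31894929, 0.06903645]), 'orientation': array([ 1.79997947e+02,  4.13050799e-03, -1.57515502e+02]), 'force': array([-0.62047725, -0.23150915, -0.80904219]), 'moment': array([ 0.0404183 , -0.05568778, -0.03269894]), 'gripper_force': 0.0, 'opening': 0.024737146677788476}
```

Emit:
{"fn": "send_rows", "kwargs": {
  "deltas": [
    [[0.0,0.0,0.0],0.0],
    [[0.0,0.0,0.0],0.0],
    [[0.0,0.0,0.0],0.0],
    [[0.0,0.0,-0.01],0.0],
    [[0.0,0.0,-0.02],0.0]
  ]
}}

```text
clock: 5.47
tool_pos: [0.4504, 0.3186, 0.0851]
orientation: [-180.0, -0.1, -157.5]
force: [0.6, -0.2, -0.1]
opening: 0.0219
gripper_force: 30.0
```

Emit:
{"fn": "send_rows", "kwargs": {
  "deltas": [
    [[0.0,0.0,-0.025],0.0],
    [[0.0,0.0,-0.05],0.0],
    [[0.0,0.0,-0.069],0.0],
    [[-0.002,-0.029,-0.072],-0.067],
    [[-0.004,-0.058,-0.075],-0.134]
  ]
}}

```text
clock: 5.88
tool_pos: [0.4718, 0.2781, 0.1472]
orientation: [180.0, 0.2, -145.1]
force: [0.1, -0.6, -1.0]
opening: 0.0216
gripper_force: 30.0
```

Emit:
{"fn": "send_rows", "kwargs": {
  "deltas": [
    [[0.004,-0.028,-0.003],-0.067],
    [[0.008,-0.057,-0.006],-0.135],
    [[0.012,-0.086,-0.009],-0.202],
    [[0.016,-0.115,-0.013],-0.269],
    [[0.02,-0.143,-0.016],-0.336]
  ]
}}

```text
clock: 6.3
tool_pos: [0.5235, 0.1729, 0.159]
orientation: [-180.0, 0.1, -114.9]
force: [1.0, -0.5, 0.0]
opening: 0.0217
gripper_force: 30.0
```

Emit:
{"fn": "send_rows", "kwargs": {
  "deltas": [
    [[0.018,-0.023,-0.003],-0.067],
    [[0.036,-0.046,-0.006],-0.134],
    [[0.054,-0.069,-0.009],-0.201],
    [[0.072,-0.091,-0.012],-0.268],
    [[0.09,-0.114,-0.015],-0.336]
  ]
}}

```text
clock: 6.72
tool_pos: [0.5752, 0.0689, 0.1709]
orientation: [-180.0, 0.0, -84.7]
force: [0.8, 0.7, 0.3]
opening: 0.0217
gripper_force: 30.0
```

Emit:
{"fn": "send_rows", "kwargs": {
  "deltas": [
    [[0.0,-0.016,0.0],0.0],
    [[0.001,-0.032,0.0],0.0],
    [[0.001,-0.032,0.0],0.0],
    [[0.001,-0.032,0.0],0.0],
    [[0.001,-0.032,0.0],0.0]
  ]
}}

```text
clock: 7.13
tool_pos: [0.5997, 0.0713, 0.17]
orientation: [180.0, 0.0, -85.0]
force: [-0.7, -0.7, -0.0]
opening: 0.0216
gripper_force: 30.0
```

```bash
python3 - <<'E'
from fit import *
o=ctrl.get_obs();print(o['clock'],o['tool_pos'],o['orientation'],o['force'],o['opening'],o['gripper_force'])
s=ctrl.snapshot('wrist');save(s,'wrist2.png')
for c,p,m in slatmasks(s,z=.032): 
    print(round(c,2),p,m.sum())
    for g in((.578,.107,.08),(.582,.032,.1)):
        x,f=fit([(s,m)],g,.018);print('  fit',x.round(4),np.degrees(x[2]).round(1),round(f,2))
E
```

```text
7.1333 [0.59974009 0.07134933 0.16999681] [ 1.79979503e+02  6.41284179e-03 -8.49920187e+01] [-0.70252211 -0.72897237 -0.01048137] 0.02159430649473913 29.99983459711075
0.95 [0.41880652 0.15037695] 1154
  fit [0.578 0.107 0.08 ] 4.6 -0.0
  fit [0.582 0.032 0.1  ] 5.7 -0.0
0.71 [0.57794186 0.03066311] 3587
  fit [0.578 0.107 0.08 ] 4.6 -0.0
  fit [0.5849 0.0321 0.1122] 6.4 0.69
0.69 [ 0.58422006 -0.06524487] 1605
  fit [0.578 0.107 0.08 ] 4.6 -0.0
  fit [0.582 0.032 0.1  ] 5.7 -0.0
0.61 [0.59933014 0.0784816 ] 6894
  fit [ 0.6007  0.0766 -1.5661] -89.7 0.51
  fit [0.5974 0.0778 1.6076] 92.1 0.51
```

View pics/wrist2.png

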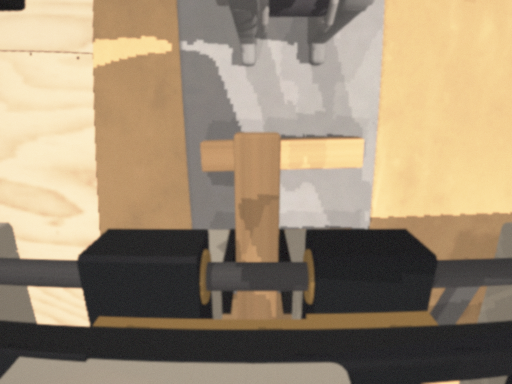

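```bash
python3 - <<'E'
from h import *
s=ctrl.snapshot('wrist')
print(onz(s,[(180,20),(191,225),(384,20),(371,215)],.018).round(4)); print(onz(s,[(202,142),(202,170),(363,139),(363,167)],.032).round(4))
print(proj(s,[[.5997,.0713,.109]]))
E
```

```text
[[ 0.666  -0.0557  0.018 ]
 [ 0.652   0.0995  0.018 ]
 [ 0.5203 -0.0698  0.018 ]
 [ 0.5044  0.0778  0.018 ]]
[[0.6435 0.0285 0.032 ]
 [0.6425 0.0492 0.032 ]
 [0.527  0.0158 0.032 ]
 [0.5234 0.0363 0.032 ]]
[[257.00409357 247.19465454]]
```

```bash
python3 -c "
from plan import *
b=plan([(.6188,.0726,.125,-84.5,18),(.6188,.0726,.102,-84.5,7)]);print(b);print()
print(plan([(.6188,.0726,.16,-84.5,16),(.494,.4237,.17,-4,35)],b))"
```

```text
[[[0.0,-0.008,0.019],-0.002],[[0.001,-0.016,0.038],-0.003],[[0.001,-0.024,0.056],-0.005],[[0.001,-0.024,0.063],-0.005],[[0.001,-0.024,0.071],-0.005]]
[[[0.0,0.0,0.007],0.0],[[0.0,0.0,0.014],0.0],[[0.0,0.0,0.014],0.0],[[0.0,0.0,0.014],0.0],[[0.0,0.0,0.014],0.0]]
[ 6.18965981e-01  7.24952159e-02  1.02016011e-01 -8.45001943e+01]

[[[0.0,0.0,-0.018],0.0],[[0.0,0.0,-0.036],0.0],[[0.0,0.0,-0.054],0.0],[[0.0,0.0,-0.072],0.0],[[-0.035,0.009,-0.073],-0.069]]
[[[-0.035,0.005,-0.001],-0.069],[[-0.071,0.01,-0.002],-0.137],[[-0.106,0.015,-0.003],-0.206],[[-0.142,0.02,-0.004],-0.275],[[-0.177,0.024,-0.005],-0.344]]
[[[-0.033,-0.014,-0.001],-0.069],[[-0.066,-0.028,-0.002],-0.137],[[-0.099,-0.042,-0.003],-0.206],[[-0.132,-0.056,-0.004],-0.275],[[-0.165,-0.07,-0.005],-0.344]]
[[[-0.021,-0.029,-0.001],-0.069],[[-0.042,-0.058,-0.002],-0.137],[[-0.042,-0.058,-0.002],-0.137],[[-0.042,-0.058,-0.002],-0.137],[[-0.042,-0.058,-0.002],-0.137]]
[ 0.49412561  0.42343257  0.17001601 -4.04019428]
```

Emit:
{"fn": "send_rows", "kwargs": {
  "deltas": [
    [[0.0,-0.008,0.019],-0.002],
    [[0.001,-0.016,0.038],-0.003],
    [[0.001,-0.024,0.056],-0.005],
    [[0.001,-0.024,0.063],-0.005],
    [[0.001,-0.024,0.071],-0.005]
  ]
}}

```text
clock: 7.7
tool_pos: [0.6192, 0.0724, 0.1124]
orientation: [179.9, -0.0, -84.5]
force: [0.5, -0.9, -0.7]
opening: 0.0213
gripper_force: 30.0
```

Emit:
{"fn": "send_rows", "kwargs": {
  "deltas": [
    [[0.0,0.0,0.007],0.0],
    [[0.0,0.0,0.014],0.0],
    [[0.0,0.0,0.014],0.0],
    [[0.0,0.0,0.014],0.0],
    [[0.0,0.0,0.014],0.0]
  ]
}}

```text
clock: 8.12
tool_pos: [0.6196, 0.0723, 0.1023]
orientation: [-180.0, 0.0, -84.5]
force: [-0.2, 0.2, -0.2]
opening: 0.0219
gripper_force: 30.0
```

Emit:
{"fn": "send_rows", "kwargs": {
  "deltas": [
    [[0.0,0.0,0.0],0.0],
    [[0.0,0.0,0.0],0.0],
    [[0.0,0.0,0.0],0.0],
    [[0.0,0.0,0.0],0.0],
    [[0.0,0.0,0.0],0.0]
  ],
  "gripper": 0.5
}}

```text
clock: 8.53
tool_pos: [0.6196, 0.0723, 0.1019]
orientation: [-180.0, 0.0, -84.5]
force: [0.4, -0.8, 0.1]
opening: 0.0429
gripper_force: 0.0
```

Emit:
{"fn": "send_rows", "kwargs": {
  "deltas": [
    [[0.0,0.0,-0.018],0.0],
    [[0.0,0.0,-0.036],0.0],
    [[0.0,0.0,-0.054],0.0],
    [[0.0,0.0,-0.072],0.0],
    [[-0.035,0.009,-0.073],-0.069]
  ]
}}

```text
clock: 8.95
tool_pos: [0.6118, 0.0973, 0.163]
orientation: [-179.8, -0.0, -78.5]
force: [1.2, 0.3, 1.4]
opening: 0.0439
gripper_force: 0.0
```

Emit:
{"fn": "send_rows", "kwargs": {
  "deltas": [
    [[-0.035,0.005,-0.001],-0.069],
    [[-0.071,0.01,-0.002],-0.137],
    [[-0.106,0.015,-0.003],-0.206],
    [[-0.142,0.02,-0.004],-0.275],
    [[-0.177,0.024,-0.005],-0.344]
  ]
}}

```text
clock: 9.37
tool_pos: [0.5616, 0.2354, 0.1644]
orientation: [-180.0, 0.0, -47.1]
force: [0.5, -0.3, -0.7]
opening: 0.0436
gripper_force: 0.0
```

Emit:
{"fn": "send_rows", "kwargs": {
  "deltas": [
    [[-0.033,-0.014,-0.001],-0.069],
    [[-0.066,-0.028,-0.002],-0.137],
    [[-0.099,-0.042,-0.003],-0.206],
    [[-0.132,-0.056,-0.004],-0.275],
    [[-0.165,-0.07,-0.005],-0.344]
  ]
}}

```text
clock: 9.78
tool_pos: [0.5134, 0.3705, 0.1683]
orientation: [-180.0, -0.0, -16.1]
force: [0.5, 1.3, -0.4]
opening: 0.0438
gripper_force: 0.0
```

Emit:
{"fn": "send_rows", "kwargs": {
  "deltas": [
    [[-0.021,-0.029,-0.001],-0.069],
    [[-0.042,-0.058,-0.002],-0.137],
    [[-0.042,-0.058,-0.002],-0.137],
    [[-0.042,-0.058,-0.002],-0.137],
    [[-0.042,-0.058,-0.002],-0.137]
  ],
  "gripper": 0.6
}}

```text
clock: 10.2
tool_pos: [0.4947, 0.4231, 0.1695]
orientation: [180.0, 0.0, -4.1]
force: [0.7, 0.0, -0.1]
opening: 0.0526
gripper_force: 0.0
```

```bash
python3 - <<'E'
from fit import *
o=ctrl.get_obs();print(o['clock'],o['tool_pos'],o['orientation'],o['force'],o['opening'])
s=ctrl.snapshot('wrist');save(s,'wrist3.png')
for c,p,m in slatmasks(s): 
    print(round(c,2),p,m.sum())
    if np.hypot(p[0]-.494,p[1]-.423)<.04:
        x,f=fit([(s,m)],(.494,.4237,-.07),0);print('  fit',x.round(4),np.degrees(x[2]).round(1),round(f,2))
t=ctrl.snapshot('top');save(t,'top3.png')
for c,p,m in slatmasks(t,z=.046):
    if np.hypot(p[0]-.619,p[1]-.0726)<.04:
        x,f=fit([(t,m)],(.619,.0726,-1.475),.032);print('c',x.round(4),np.degrees(x[2]).round(1),round(f,2))
    else: print(p)
E
```

```text
10.2 [0.49467326 0.42308508 0.16950498] [ 1.79969529e+02  2.22272535e-02 -4.10843345e+00] [ 0.69793575  0.04114758 -0.0744688 ] 0.05264504810893135
0.68 [0.50100006 0.42334585] 3811
  fit [ 0.4948  0.4239 -0.0828] -4.7 0.97
[0.44796826 0.41873587]
[0.56886928 0.03099866]
[0.40774131 0.19540785]
[0.56073566 0.10620867]
```

```bash
python3 -c "
from plan import *
b=plan([(.4948,.4239,.085,-4.7,24),(.4948,.4239,.069,-4.7,9)]);print(b);print()
b[2]=.069
print(plan([(.4948,.4239,.12,-4.7,17),(.535,.0652,.16,-84.5,35)],b))"
```

```text
[[[0.0,0.0,0.027],0.001],[[0.0,-0.001,0.053],0.003],[[-0.001,-0.001,0.08],0.004],[[-0.001,-0.002,0.106],0.006],[[-0.001,-0.002,0.116],0.006]]
[[[0.0,0.0,0.01],0.0],[[0.0,0.0,0.01],0.0],[[0.0,0.0,0.01],0.0],[[0.0,0.0,0.01],0.0],[[0.0,0.0,0.01],0.0]]
[ 0.49461816  0.4239829   0.0690195  -4.70824095]

[[[0.0,0.0,-0.016],0.0],[[0.0,0.0,-0.032],0.0],[[0.0,0.0,-0.048],0.0],[[0.0,0.0,-0.064],0.0],[[0.007,0.034,-0.068],0.068]]
[[[0.01,0.033,-0.003],0.068],[[0.02,0.066,-0.007],0.137],[[0.031,0.1,-0.011],0.205],[[0.041,0.133,-0.015],0.273],[[0.051,0.166,-0.019],0.341]]
[[[0.026,0.023,-0.004],0.068],[[0.052,0.046,-0.008],0.137],[[0.077,0.07,-0.011],0.205],[[0.103,0.093,-0.015],0.273],[[0.129,0.116,-0.019],0.341]]
[[[0.034,0.007,-0.004],0.068],[[0.068,0.014,-0.008],0.137],[[0.068,0.014,-0.008],0.137],[[0.068,0.014,-0.008],0.137],[[0.068,0.014,-0.008],0.137]]
[ 5.34806871e-01  6.52036588e-02  1.60200000e-01 -8.45382409e+01]
```

Emit:
{"fn": "send_rows", "kwargs": {
  "deltas": [
    [[0.0,0.0,0.027],0.001],
    [[0.0,-0.001,0.053],0.003],
    [[-0.001,-0.001,0.08],0.004],
    [[-0.001,-0.002,0.106],0.006],
    [[-0.001,-0.002,0.116],0.006]
  ]
}}

```text
clock: 10.82
tool_pos: [0.4937, 0.4231, 0.0742]
orientation: [179.8, 0.1, -4.7]
force: [-0.3, -0.5, 0.3]
opening: 0.0523
gripper_force: 0.0
```

Emit:
{"fn": "send_rows", "kwargs": {
  "deltas": [
    [[0.0,0.0,0.01],0.0],
    [[0.0,0.0,0.01],0.0],
    [[0.0,0.0,0.01],0.0],
    [[0.0,0.0,0.01],0.0],
    [[0.0,0.0,0.01],0.0]
  ]
}}

```text
clock: 11.23
tool_pos: [0.4947, 0.4255, 0.0703]
orientation: [-179.9, -0.1, -4.6]
force: [0.8, 0.2, -0.1]
opening: 0.0523
gripper_force: 0.0
```

Emit:
{"fn": "send_rows", "kwargs": {
  "deltas": [
    [[0.0,0.0,0.0],0.0],
    [[0.0,0.0,0.0],0.0],
    [[0.0,0.0,0.0],0.0],
    [[0.0,0.0,0.0],0.0],
    [[0.0,0.0,0.0],0.0]
  ],
  "gripper": 0.0
}}

```text
clock: 11.65
tool_pos: [0.4942, 0.4249, 0.0691]
orientation: [-180.0, -0.0, -4.6]
force: [-0.2, -1.4, 1.0]
opening: 0.025
gripper_force: 0.2
```

Emit:
{"fn": "send_rows", "kwargs": {
  "deltas": [
    [[0.0,0.0,0.0],0.0],
    [[0.0,0.0,0.0],0.0],
    [[0.0,0.0,0.0],0.0],
    [[0.0,0.0,0.0],0.0],
    [[0.0,0.0,0.0],0.0]
  ]
}}

```text
clock: 12.07
tool_pos: [0.4942, 0.4249, 0.069]
orientation: [180.0, 0.0, -4.6]
force: [-0.3, -1.0, 2.0]
opening: 0.0214
gripper_force: 30.0
```

Emit:
{"fn": "send_rows", "kwargs": {
  "deltas": [
    [[0.0,0.0,-0.016],0.0],
    [[0.0,0.0,-0.032],0.0],
    [[0.0,0.0,-0.048],0.0],
    [[0.0,0.0,-0.064],0.0],
    [[0.007,0.034,-0.068],0.068]
  ]
}}

```text
clock: 12.48
tool_pos: [0.4988, 0.4017, 0.1267]
orientation: [-179.7, -0.2, -10.4]
force: [1.6, 0.5, 0.4]
opening: 0.0219
gripper_force: 30.0
```

Emit:
{"fn": "send_rows", "kwargs": {
  "deltas": [
    [[0.01,0.033,-0.003],0.068],
    [[0.02,0.066,-0.007],0.137],
    [[0.031,0.1,-0.011],0.205],
    [[0.041,0.133,-0.015],0.273],
    [[0.051,0.166,-0.019],0.341]
  ]
}}

```text
clock: 12.9
tool_pos: [0.5131, 0.2582, 0.1397]
orientation: [-179.9, -0.0, -41.7]
force: [0.6, -0.0, 0.0]
opening: 0.0216
gripper_force: 30.0
```

Emit:
{"fn": "send_rows", "kwargs": {
  "deltas": [
    [[0.026,0.023,-0.004],0.068],
    [[0.052,0.046,-0.008],0.137],
    [[0.077,0.07,-0.011],0.205],
    [[0.103,0.093,-0.015],0.273],
    [[0.129,0.116,-0.019],0.341]
  ]
}}

```text
clock: 13.32
tool_pos: [0.5291, 0.1202, 0.1549]
orientation: [-179.9, 0.0, -72.4]
force: [-0.0, 0.1, -0.4]
opening: 0.0216
gripper_force: 30.0
```

Emit:
{"fn": "send_rows", "kwargs": {
  "deltas": [
    [[0.034,0.007,-0.004],0.068],
    [[0.068,0.014,-0.008],0.137],
    [[0.068,0.014,-0.008],0.137],
    [[0.068,0.014,-0.008],0.137],
    [[0.068,0.014,-0.008],0.137]
  ]
}}

```text
clock: 13.73
tool_pos: [0.5353, 0.0662, 0.1608]
orientation: [-179.9, 0.0, -84.4]
force: [0.2, 1.4, -1.4]
opening: 0.0221
gripper_force: 30.0
```

```bash
python3 - <<'E'
from fit import *
from plan import plan
o=ctrl.get_obs();print(o['clock'],o['tool_pos'],o['orientation'],o['force'],o['opening'])
s=ctrl.snapshot('wrist');save(s,'wrist4.png')
for c,p,m in slatmasks(s,z=.046):
    x,f=fit([(s,m)],(.619,.0726,-1.475),.032);print(round(c,2),p,m.sum(),x.round(4),np.degrees(x[2]).round(1),round(f,2))
im=s['color'][:,:,::-1].copy();cv2.polylines(im,[cv2.convexHull(proj(s,box(.619,.0726,-1.475,.032)).astype(np.float32)).astype(int)],True,(0,0,255),1);cv2.imwrite('pics/wrist4b.png',im)
print(plan([(.5432,.0654,.125,-84.5,18),(.5432,.0654,.102,-84.5,7)]))
E
```

```text
13.7333 [0.53528025 0.06624617 0.16083531] [-1.79941685e+02  2.38950336e-02 -8.44157372e+01] [ 0.19888838  1.41444711 -1.40005496] 0.022140153638921866
0.92 [0.53565483 0.06621715] 7032 [ 0.619   0.0726 -1.475 ] -84.5 -0.0
0.82 [0.58376121 0.02923913] 2723 [ 0.5922  0.0311 -2.996 ] -171.7 0.44
0.58 [0.61990172 0.0465647 ] 3926 [ 0.6206  0.0714 -1.4871] -85.2 0.65
[[[0.001,-0.003,0.015],0.001],[[0.002,-0.007,0.03],0.001],[[0.003,-0.01,0.044],0.002],[[0.003,-0.01,0.051],0.002],[[0.003,-0.01,0.059],0.002]]
[[[0.0,0.0,0.007],0.0],[[0.0,0.0,0.014],0.0],[[0.0,0.0,0.014],0.0],[[0.0,0.0,0.014],0.0],[[0.0,0.0,0.014],0.0]]
[ 5.43328396e-01  6.52988826e-02  1.02029443e-01 -8.45319638e+01]
```

View pics/wrist4b.png

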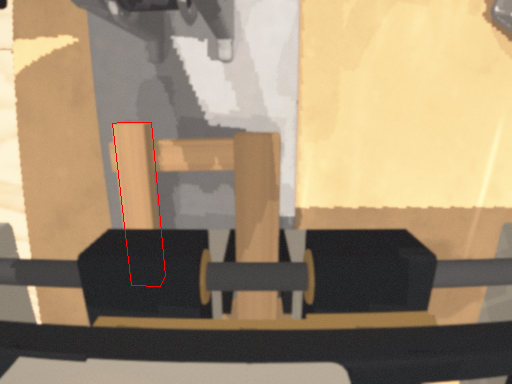

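Emit:
{"fn": "send_rows", "kwargs": {
  "deltas": [
    [[0.001,-0.003,0.015],0.001],
    [[0.002,-0.007,0.03],0.001],
    [[0.003,-0.01,0.044],0.002],
    [[0.003,-0.01,0.051],0.002],
    [[0.003,-0.01,0.059],0.002]
  ]
}}

```text
clock: 14.25
tool_pos: [0.5431, 0.065, 0.1122]
orientation: [180.0, -0.0, -84.6]
force: [0.5, -0.2, -0.8]
opening: 0.0215
gripper_force: 30.0
```

Emit:
{"fn": "send_rows", "kwargs": {
  "deltas": [
    [[0.0,0.0,0.007],0.0],
    [[0.0,0.0,0.014],0.0],
    [[0.0,0.0,0.014],0.0],
    [[0.0,0.0,0.014],0.0],
    [[0.0,0.0,0.014],0.0]
  ]
}}

```text
clock: 14.67
tool_pos: [0.5433, 0.0646, 0.1019]
orientation: [-180.0, 0.0, -84.6]
force: [-0.2, 0.4, -0.3]
opening: 0.0217
gripper_force: 30.0
```

Emit:
{"fn": "send_rows", "kwargs": {
  "deltas": [
    [[0.0,0.0,0.0],0.0],
    [[0.0,0.0,0.0],0.0],
    [[0.0,0.0,0.0],0.0],
    [[0.0,0.0,0.0],0.0],
    [[0.0,0.0,0.0],0.0]
  ],
  "gripper": 0.5
}}

```text
clock: 15.08
tool_pos: [0.5433, 0.0646, 0.1019]
orientation: [-180.0, 0.0, -84.6]
force: [0.4, 0.7, -0.4]
opening: 0.0429
gripper_force: 0.0
```

Emit:
{"fn": "send_rows", "kwargs": {
  "deltas": [
    [[0.0,0.0,-0.018],0.0],
    [[0.0,0.0,-0.036],0.0],
    [[0.0,0.0,-0.06],0.0],
    [[0.0,0.0,-0.1],0.0],
    [[0.0,0.0,-0.14],0.0]
  ]
}}

```text
clock: 15.5
tool_pos: [0.5426, 0.0643, 0.2143]
orientation: [179.9, -0.0, -84.6]
force: [0.6, 0.8, -0.2]
opening: 0.0439
gripper_force: 0.0
```

Emit:
{"fn": "send_rows", "kwargs": {
  "deltas": [
    [[-0.02,0.0,-0.045],0.0],
    [[-0.03,0.0,-0.09],0.0],
    [[-0.03,0.0,-0.135],0.0],
    [[-0.03,0.0,-0.18],0.0],
    [[-0.03,0.0,-0.225],0.0]
  ],
  "gripper": 1.0
}}

```text
clock: 15.92
tool_pos: [0.5404, 0.0885, 0.3958]
orientation: [-180.0, 0.0, -84.6]
force: [0.5, 0.4, -0.1]
opening: 0.0717
gripper_force: 0.0
```

Emit:
{"fn": "send_rows", "kwargs": {
  "deltas": [
    [[0.02,0.0,-0.04],0.0],
    [[0.04,0.0,-0.07],0.0],
    [[0.04,0.0,-0.07],0.0],
    [[0.04,0.0,-0.07],0.0],
    [[0.04,0.0,-0.07],0.0]
  ]
}}

```text
clock: 16.33
tool_pos: [0.5436, 0.0566, 0.449]
orientation: [180.0, 0.0, -84.6]
force: [0.3, 0.8, -0.1]
opening: 0.0873
gripper_force: 0.0
```

```bash
python3 - <<'E'
from fit import *
o=ctrl.get_obs();print(o['clock'],o['tool_pos'],o['orientation'],o['force'],o['opening'])
s=ctrl.snapshot('wrist');save(s,'wrist5.png');t=ctrl.snapshot('top');save(t,'top5.png');u=ctrl.snapshot('scene');save(u,'scene5.png')
for q in(s,t,u):
  for c,p,m in slatmasks(q,z=.046):
    for n,g in(('c',(.619,.0726,-1.475)),('d',(.5432,.0654,-1.475))):
      if np.hypot(*(p-g[:2]))<.035:
        x,f=fit([(q,m)],g,.032);print(n,x.round(4),np.degrees(x[2]).round(1),round(f,2))
a=np.radians(-84.5);X=np.array([np.cos(a),np.sin(a),0]);Y=np.array([-X[1],X[0],0])
B=np.array([.581,.069,0]);G=B+X*.2026-Y*.068+[0,0,.3235];print('G',G)
E_=[G-Y*.045,G+Y*.045]
ims=[]
for q in(s,t,u):
    im=q['color'][:,:,::-1].copy();P=proj(q,E_).astype(int);print(P.tolist())
    c=P.mean(0).astype(int)
    for p in P: cv2.circle(im,tuple(map(int,p)),2,(0,0,255),-1)
    if q is not s:
        bc=proj(q,[B])[0].astype(int);c=(c+bc)//2;r=70;im=im[max(0,c[1]-r):c[1]+r,max(0,c[0]-r):c[0]+r];im=cv2.resize(im,(280,280),interpolation=2)
    ims.append(im)
R=np.vstack(ims[1:]);cv2.imwrite('pics/chk5.png',np.hstack([cv2.copyMakeBorder(ims[0],0,560-384,0,0,0),R]))
E
```

```text
16.3333 [0.5436189  0.05661138 0.44902395] [ 1.79950145e+02  2.14863132e-02 -8.46493090e+01] [ 0.26858761  0.78966513 -0.09875232] 0.0873177463678672
c [ 0.6204  0.0726 -1.4816] -84.9 0.93
d [ 0.5433  0.065  -1.4731] -84.4 0.95
d [ 0.542   0.0651 -1.25  ] -71.6 0.29
d [ 0.5418  0.0642 -1.4801] -84.8 0.91
d [0.5706 0.0418 0.1186] 6.8 0.44
c [ 0.6187  0.0699 -1.4435] -82.7 0.78
G [ 0.53273141 -0.13918478  0.3235    ]
[[376, -90], [230, -94]]
[[370, 184], [365, 150]]
[[313, 86], [284, 76]]
```

View pics/chk5.png

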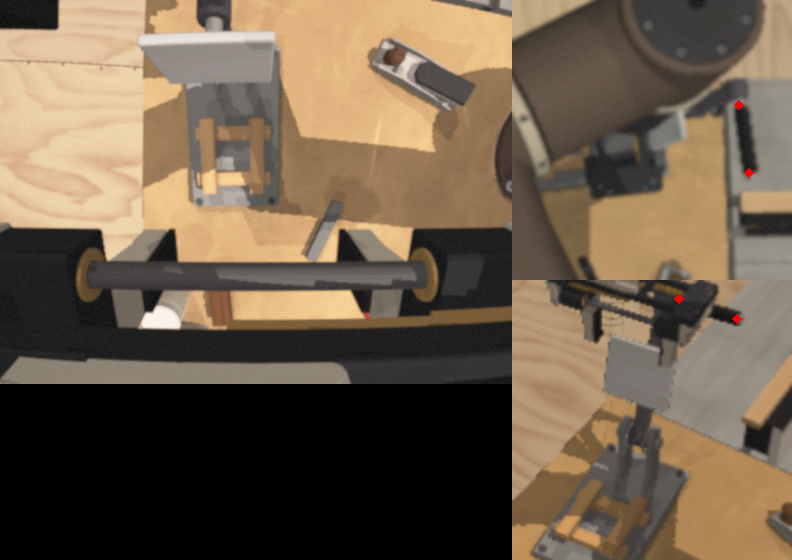

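```bash
python3 - <<'E'
from h import *
from plan import plan
t=ctrl.snapshot('top');u=ctrl.snapshot('scene')
C1,D1=ray(t,[(366.5,195)]);C2,D2=ray(u,[(317,129)])
A=np.c_[D1[0],-D2[0]];k=np.linalg.lstsq(A,C2-C1,rcond=None)[0];print(C1+D1[0]*k[0],C2+D2[0]*k[1])
b=plan([(.5267,-.1398,.46,-174.5,40)]);print(b)
b=plan([(.5267,-.1398,.3705,-174.5,20)],b);print(b)
E
```

```text
[ 0.47875422 -0.2007338   0.11585984] [ 0.47952608 -0.20038498  0.11581244]
[[[0.017,0.003,-0.001],0.071],[[0.035,0.006,-0.002],0.143],[[0.052,0.01,-0.003],0.214],[[0.069,0.013,-0.004],0.285],[[0.087,0.016,-0.005],0.357]]
[[[0.016,-0.006,-0.001],0.071],[[0.032,-0.013,-0.002],0.142],[[0.049,-0.019,-0.003],0.214],[[0.065,-0.026,-0.004],0.285],[[0.082,-0.032,-0.005],0.356]]
[[[0.01,-0.014,0.0],0.072],[[0.02,-0.029,-0.001],0.143],[[0.031,-0.043,-0.002],0.215],[[0.041,-0.057,-0.003],0.286],[[0.041,-0.057,-0.003],0.286]]
[ 5.26705907e-01 -1.39763614e-01  4.59733206e-01 -1.74513702e+02]
[[[0.0,0.0,0.022],0.0],[[0.0,0.0,0.045],0.0],[[0.0,0.0,0.067],0.0],[[0.0,0.0,0.089],0.0],[[0.0,0.0,0.112],0.0]]
[ 5.26705907e-01 -1.39763614e-01  3.70133206e-01 -1.74513702e+02]
```

Emit:
{"fn": "send_rows", "kwargs": {
  "deltas": [
    [[0.017,0.003,-0.001],0.071],
    [[0.035,0.006,-0.002],0.143],
    [[0.052,0.01,-0.003],0.214],
    [[0.069,0.013,-0.004],0.285],
    [[0.087,0.016,-0.005],0.357]
  ]
}}

```text
clock: 17.15
tool_pos: [0.5376, -0.0143, 0.4537]
orientation: [180.0, -0.0, -117.0]
force: [-0.0, 0.1, 1.1]
opening: 0.0875
gripper_force: 0.0
```

Emit:
{"fn": "send_rows", "kwargs": {
  "deltas": [
    [[0.016,-0.006,-0.001],0.071],
    [[0.032,-0.013,-0.002],0.142],
    [[0.049,-0.019,-0.003],0.214],
    [[0.065,-0.026,-0.004],0.285],
    [[0.082,-0.032,-0.005],0.356]
  ]
}}

```text
clock: 17.57
tool_pos: [0.5311, -0.0845, 0.4577]
orientation: [180.0, -0.0, -149.1]
force: [0.3, 0.5, -0.6]
opening: 0.0874
gripper_force: 0.0
```

Emit:
{"fn": "send_rows", "kwargs": {
  "deltas": [
    [[0.01,-0.014,0.0],0.072],
    [[0.02,-0.029,-0.001],0.143],
    [[0.031,-0.043,-0.002],0.215],
    [[0.041,-0.057,-0.003],0.286],
    [[0.041,-0.057,-0.003],0.286]
  ]
}}

```text
clock: 17.98
tool_pos: [0.5265, -0.1415, 0.4601]
orientation: [-180.0, -0.0, -175.0]
force: [0.1, 0.2, -0.0]
opening: 0.0875
gripper_force: 0.0
```

Emit:
{"fn": "send_rows", "kwargs": {
  "deltas": [
    [[0.0,0.0,0.01],0.0],
    [[0.0,0.0,0.02],0.0],
    [[0.0,0.0,0.03],0.0],
    [[0.0,0.0,0.03],0.0],
    [[0.0,0.0,0.03],0.0]
  ]
}}

```text
clock: 18.4
tool_pos: [0.5265, -0.1395, 0.4353]
orientation: [180.0, -0.1, -174.4]
force: [-0.7, -0.1, 0.4]
opening: 0.0872
gripper_force: 0.0
```

```bash
python3 - <<'E'
from h import *
from plan import plan
o=ctrl.get_obs();print(o['clock'],o['tool_pos'],o['orientation'],o['force'],o['joint_pos'])
s=ctrl.snapshot('wrist');im=s['color'][:,:,::-1].copy()
G=np.array([.53273,-.13918,.3235]);a=np.radians(-84.5);Y=np.array([-np.sin(a),np.cos(a),0])
for p in proj(s,[G-Y*.045,G,G+Y*.045]): cv2.circle(im,tuple(int(v) for v in p),3,(0,0,255),-1)
cv2.imwrite('pics/wrist6.png',im)
plan([(.5267,-.1398,.3705,-174.5,20)])
E
```

```text
18.4 [ 0.52650077 -0.13945347  0.43529656] [ 1.79998083e+02 -9.29879344e-02 -1.74441730e+02] [-0.6659389  -0.06988748  0.42213917] [ 5.78221559e+00  4.71508019e+00 -1.55339379e+00 -2.29363668e-03
 -8.38245058e+01 -9.02236985e+01]
[[[0.0,0.0,0.02],0.0],[[0.0,0.0,0.041],0.0],[[0.0,0.0,0.061],0.0],[[0.0,0.0,0.082],0.0],[[0.0,0.0,0.082],0.0]]
```

View pics/wrist6.png

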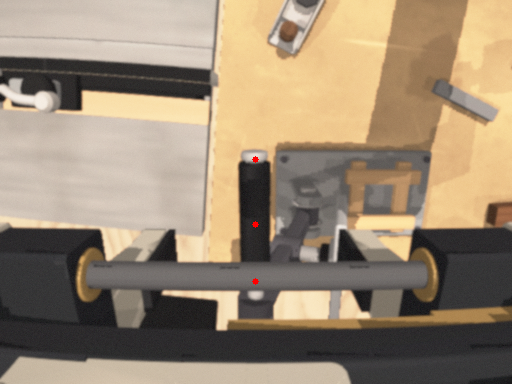

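The sleeve runs (255,160) to (255,285), centred between the fingers as predicted. I descend and close.

Emit:
{"fn": "send_rows", "kwargs": {
  "deltas": [
    [[0.0,0.0,0.02],0.0],
    [[0.0,0.0,0.04],0.0],
    [[0.0,0.0,0.06],0.0],
    [[0.0,0.0,0.08],0.0],
    [[0.0,0.0,0.081],0.0]
  ]
}}

```text
clock: 18.87
tool_pos: [0.5258, -0.1395, 0.3687]
orientation: [179.9, -0.2, -174.5]
force: [-1.1, 0.8, -1.3]
opening: 0.0875
gripper_force: 0.0
```

Emit:
{"fn": "send_rows", "kwargs": {
  "deltas": [
    [[0.0,0.0,0.0],0.0],
    [[0.0,0.0,0.0],0.0],
    [[0.0,0.0,0.0],0.0],
    [[0.0,0.0,0.0],0.0],
    [[0.0,0.0,0.0],0.0]
  ],
  "gripper": 0.0
}}

```text
clock: 19.28
tool_pos: [0.5269, -0.14, 0.3722]
orientation: [-180.0, 0.1, -174.5]
force: [-0.2, -0.1, 0.1]
opening: 0.0597
gripper_force: 0.0
```

Emit:
{"fn": "send_rows", "kwargs": {
  "deltas": [
    [[0.0,0.0,0.0],0.0],
    [[0.0,0.0,0.0],0.0],
    [[0.0,0.0,0.0],0.0],
    [[0.0,0.0,0.0],0.0],
    [[0.0,0.0,0.0],0.0]
  ]
}}

```text
clock: 19.7
tool_pos: [0.5267, -0.14, 0.3714]
orientation: [-180.0, 0.0, -174.5]
force: [-0.2, 0.4, -0.2]
opening: 0.0264
gripper_force: 0.0
```

Emit:
{"fn": "send_rows", "kwargs": {
  "deltas": [
    [[0.0,0.0,0.0],0.0],
    [[0.0,0.0,0.0],0.0],
    [[0.0,0.0,0.0],0.0],
    [[0.0,0.0,0.0],0.0],
    [[0.0,0.0,0.0],0.0]
  ]
}}

```text
clock: 20.12
tool_pos: [0.5267, -0.1402, 0.3714]
orientation: [-180.0, -0.0, -174.5]
force: [1.2, -2.7, -0.9]
opening: 0.0214
gripper_force: 30.0
```

```bash
cat > arc.py <<'E'
from plan import *
a=np.radians(-84.5);X=np.array([np.cos(a),np.sin(a),0]);Z=np.array([0,0,1.])
def arc(ths,P0,yaw,th0=0.,r=.235):
    """way points on the arc from TCP P0 (lever angle th0)"""
    f=lambda t:-X*r*np.cos(1.885-t)+Z*r*np.sin(1.885-t)
    return [(*(P0+f(t)-f(th0)),yaw,1000) for t in ths]
E
python3 - <<'E'
from arc import *
o=ctrl.get_obs();print(o['clock'],o['tool_pos'],o['orientation'],o['force'],o['opening'],o['gripper_force'])
P=o['tool_pos'];print(plan(arc(np.r_[.02,.05,.09,.13,.17,np.linspace(.17,1.7,26)[1:-1],1.7,],P,o['orientation'][2])))
E
```

```text
20.1167 [ 0.52667432 -0.14015395  0.37136147] [-1.79981023e+02 -5.15639068e-03 -1.74534587e+02] [ 1.22974198 -2.66140237 -0.8757345 ] 0.02141567570092471 29.99649703502655
[[[0.0,0.006,-0.002],0.0],[[0.0,0.014,-0.004],0.0],[[0.0,0.025,-0.007],0.0],[[0.0,0.037,-0.009],0.0],[[0.0,0.049,-0.011],0.0]]
[[[0.0,0.017,-0.002],0.0],[[0.0,0.035,-0.003],0.0],[[0.0,0.053,-0.003],0.0],[[0.0,0.071,-0.002],0.0],[[0.0,0.089,0.0],0.0]]
[[[0.0,0.018,0.004],0.0],[[0.0,0.035,0.008],0.0],[[0.0,0.052,0.014],0.0],[[0.0,0.069,0.021],0.0],[[0.0,0.085,0.028],0.0]]
[[[0.0,0.016,0.009],0.0],[[0.0,0.031,0.018],0.0],[[0.0,0.046,0.029],0.0],[[0.0,0.06,0.04],0.0],[[0.0,0.073,0.052],0.0]]
[[[0.0,0.013,0.013],0.0],[[0.0,0.024,0.027],0.0],[[0.0,0.035,0.041],0.0],[[0.0,0.045,0.056],0.0],[[0.0,0.054,0.072],0.0]]
[[[0.0,0.008,0.016],0.0],[[0.0,0.015,0.033],0.0],[[0.0,0.021,0.049],0.0],[[0.0,0.026,0.067],0.0],[[0.0,0.03,0.084],0.0]]
[ 4.97719879e-01  1.62464029e-01  1.91361471e-01 -1.74534587e+02]
```

Emit:
{"fn": "send_rows", "kwargs": {
  "deltas": [
    [[0.0,0.006,-0.002],0.0],
    [[0.0,0.014,-0.004],0.0],
    [[0.0,0.025,-0.007],0.0],
    [[0.0,0.037,-0.009],0.0],
    [[0.0,0.049,-0.011],0.0]
  ]
}}

```text
clock: 20.53
tool_pos: [0.5225, -0.1001, 0.3806]
orientation: [-180.0, -0.0, -174.5]
force: [-0.9, -3.3, -1.1]
opening: 0.021
gripper_force: 30.0
```

Emit:
{"fn": "send_rows", "kwargs": {
  "deltas": [
    [[0.0,0.017,-0.002],0.0],
    [[0.0,0.035,-0.003],0.0],
    [[0.0,0.053,-0.003],0.0],
    [[0.0,0.071,-0.002],0.0],
    [[0.0,0.089,0.0],0.0]
  ]
}}

```text
clock: 20.95
tool_pos: [0.5152, -0.0286, 0.3795]
orientation: [180.0, -0.1, -174.5]
force: [1.6, -5.5, -9.7]
opening: 0.0209
gripper_force: 30.0
```

Emit:
{"fn": "send_rows", "kwargs": {
  "deltas": [
    [[0.0,0.018,0.004],0.0],
    [[0.0,0.035,0.008],0.0],
    [[0.0,0.052,0.014],0.0],
    [[0.0,0.069,0.021],0.0],
    [[0.0,0.085,0.028],0.0]
  ]
}}

```text
clock: 21.37
tool_pos: [0.5083, 0.0386, 0.3569]
orientation: [-180.0, -0.1, -174.5]
force: [1.7, -7.6, -8.3]
opening: 0.021
gripper_force: 30.0
```

```bash
python3 - <<'E'
from arc import *
o=ctrl.get_obs();P0=np.array([ 0.52667432,-0.14015395,0.37136147])
d=o['tool_pos']-P0;H=(P0+X*-.235*-np.cos(1.885)*-1*-1) if 0 else P0-(-X*.235*np.cos(1.885)+Z*.235*np.sin(1.885))
v=o['tool_pos']-H;print(v, 'r',np.hypot(v@X,v[2]),'th',1.885-np.arctan2(v[2],-v@X),o['force'],o['opening'],o['moment'])
E
```

```text
[-0.01143654  0.10648943  0.20901547] r 0.23485500775100887 th 0.7877060597160317 [ 1.71879385 -7.59972618 -8.28963118] 0.02099524701414375 [-2.73493023 -0.66520339 -0.03622939]
```

Emit:
{"fn": "send_rows", "kwargs": {
  "deltas": [
    [[0.0,0.015,0.01],0.0],
    [[0.0,0.03,0.019],0.0],
    [[0.0,0.045,0.029],0.0],
    [[0.0,0.058,0.041],0.0],
    [[0.0,0.071,0.053],0.0]
  ]
}}

```text
clock: 21.78
tool_pos: [0.5025, 0.0956, 0.3152]
orientation: [180.0, -0.1, -174.5]
force: [-6.5, -1.4, 4.4]
opening: 0.0209
gripper_force: 30.0
```

Emit:
{"fn": "send_rows", "kwargs": {
  "deltas": [
    [[0.0,0.012,0.013],0.0],
    [[0.0,0.024,0.027],0.0],
    [[0.0,0.034,0.041],0.0],
    [[0.0,0.044,0.056],0.0],
    [[0.0,0.053,0.072],0.0]
  ]
}}

```text
clock: 22.2
tool_pos: [0.4981, 0.1382, 0.2575]
orientation: [179.9, -0.1, -174.5]
force: [-8.8, 3.4, 6.3]
opening: 0.0213
gripper_force: 30.0
```

```bash
cat > st.py <<'E'
from arc import *
import json
o=ctrl.get_obs();P0=np.array([ 0.52667432,-0.14015395,0.37136147])
f=lambda t:-X*.235*np.cos(1.885-t)+Z*.235*np.sin(1.885-t)
H=P0-f(0);v=o['tool_pos']-H;e=np.arctan2(v[2],-v@X);F=o['force']
rad=-X*np.cos(e)+Z*np.sin(e);tan=-X*-np.sin(e)*-1 if 0 else (-X*np.sin(e)-Z*np.cos(e))
print('t',o['clock'],'r',np.hypot(v@X,v[2]).round(4),'th',(1.885-e).round(4),'Frad',(F@rad).round(2),'Ftan',(F@tan).round(2),'F',F.round(2),'z',o['tool_pos'].round(4),'grip',o['gripper_force'])
E
python3 st.py
```

```text
t 22.2 r 0.2344 th 1.3985 Frad 6.72 Ftan -3.62 F [-8.79  3.43  6.34] z [0.4981 0.1382 0.2575] grip 29.997097849845886
```

Emit:
{"fn": "send_rows", "kwargs": {
  "deltas": [
    [[0.001,0.008,0.016],0.0],
    [[0.001,0.016,0.033],0.0],
    [[0.001,0.022,0.049],0.0],
    [[0.001,0.027,0.067],0.0],
    [[0.001,0.031,0.084],0.0]
  ]
}}

```text
clock: 22.62
tool_pos: [0.4956, 0.1617, 0.19]
orientation: [-180.0, -0.1, -174.5]
force: [-2.2, -3.4, 4.0]
opening: 0.021
gripper_force: 30.0
```

Emit:
{"fn": "send_rows", "kwargs": {
  "deltas": [
    [[0.0,0.0,0.0],0.0],
    [[0.0,0.0,0.0],0.0],
    [[0.0,0.0,0.0],0.0],
    [[0.0,0.0,0.0],0.0],
    [[0.0,0.0,0.0],0.0]
  ]
}}

```text
clock: 23.03
tool_pos: [0.4957, 0.1613, 0.1913]
orientation: [180.0, -0.1, -174.5]
force: [-7.6, 0.4, 6.0]
opening: 0.0212
gripper_force: 30.0
```

```bash
python3 st.py; python3 - <<'E'
from arc import *
o=ctrl.get_obs();print(plan(arc(np.linspace(1.71,1.8,10),o['tool_pos'],o['orientation'][2],1.70),nd=4))
E
```

```text
t 23.0333 r 0.2345 th 1.6987 Frad 2.22 Ftan -5.71 F [-7.58  0.4   6.02] z [0.4957 0.1613 0.1913] grip 29.997772872447968
[[[0.0,0.0005,0.0029],0.0],[[0.0,0.001,0.0058],0.0],[[0.0,0.0015,0.0087],0.0],[[0.0,0.0019,0.0116],0.0],[[0.0,0.0023,0.0145],0.0]]
[[[0.0,0.0004,0.0029],0.0],[[0.0,0.0008,0.0058],0.0],[[0.0,0.0011,0.0087],0.0],[[0.0,0.0014,0.0117],0.0],[[0.0,0.0017,0.0146],0.0]]
[ 4.95408752e-01  1.64532532e-01  1.68021349e-01 -1.74532306e+02]
```

Emit:
{"fn": "send_rows", "kwargs": {
  "deltas": [
    [[0.001,0.001,0.006],0.0],
    [[0.001,0.002,0.012],0.0],
    [[0.001,0.003,0.018],0.0],
    [[0.001,0.003,0.022],0.0],
    [[0.001,0.0035,0.025],0.0]
  ]
}}

```text
clock: 23.45
tool_pos: [0.4953, 0.1642, 0.1711]
orientation: [179.9, -0.0, -174.5]
force: [-5.0, 0.8, 5.0]
opening: 0.0211
gripper_force: 30.0
```

Emit:
{"fn": "send_rows", "kwargs": {
  "deltas": [
    [[0.0,0.0,0.001],0.0],
    [[0.0,0.0,0.001],0.0],
    [[0.0,0.0,0.001],0.0],
    [[0.0,0.0,0.001],0.0],
    [[0.0,0.0,0.001],0.0]
  ]
}}

```text
clock: 23.87
tool_pos: [0.4953, 0.1643, 0.1705]
orientation: [179.9, -0.0, -174.5]
force: [-6.8, 1.2, 4.4]
opening: 0.021
gripper_force: 30.0
```

```bash
python3 st.py
```

```text
t 23.8667 r 0.2345 th 1.7885 Frad 2.22 Ftan -4.19 F [-6.75  1.17  4.39] z [0.4953 0.1643 0.1705] grip 29.998721480369568
```

Emit:
{"fn": "send_rows", "kwargs": {
  "deltas": [
    [[0.0,0.0,0.001],0.0],
    [[0.0,0.0,0.002],0.0],
    [[0.0,0.0,0.003],0.0],
    [[0.0,0.0,0.003],0.0],
    [[0.0,0.0,0.003],0.0]
  ]
}}

```text
clock: 24.28
tool_pos: [0.4953, 0.1645, 0.168]
orientation: [179.9, -0.0, -174.5]
force: [-6.8, 2.1, 5.5]
opening: 0.021
gripper_force: 30.0
```

Emit:
{"fn": "send_rows", "kwargs": {
  "deltas": [
    [[0.0,0.0,0.001],0.0],
    [[0.0,0.0,0.002],0.0],
    [[0.0,0.0,0.003],0.0],
    [[0.0,0.0,0.003],0.0],
    [[0.0,0.0,0.003],0.0]
  ]
}}

```text
clock: 24.7
tool_pos: [0.4953, 0.1646, 0.1657]
orientation: [179.9, -0.0, -174.5]
force: [-6.9, 3.2, 4.8]
opening: 0.0214
gripper_force: 30.0
```

Emit:
{"fn": "send_rows", "kwargs": {
  "deltas": [
    [[0.0,0.0,0.001],0.0],
    [[0.0,0.0,0.002],0.0],
    [[0.0,0.0,0.003],0.0],
    [[0.0,0.0,0.003],0.0],
    [[0.0,0.0,0.003],0.0]
  ]
}}

```text
clock: 25.12
tool_pos: [0.4953, 0.1647, 0.1633]
orientation: [179.9, -0.0, -174.5]
force: [-8.1, 4.4, 5.5]
opening: 0.0208
gripper_force: 30.0
```

```bash
python3 st.py
```

```text
t 25.1167 r 0.2344 th 1.8193 Frad 5.55 Ftan -5.16 F [-8.09  4.44  5.52] z [0.4953 0.1647 0.1633] grip 29.999471604824066
```

Emit:
{"fn": "send_rows", "kwargs": {
  "deltas": [
    [[0.001,0.001,0.001],0.0],
    [[0.001,0.001,0.002],0.0],
    [[0.001,0.001,0.003],0.0],
    [[0.001,0.001,0.004],0.0],
    [[0.001,0.001,0.004],0.0]
  ]
}}

```text
clock: 25.53
tool_pos: [0.4951, 0.165, 0.16]
orientation: [179.9, 0.0, -174.5]
force: [-4.0, 1.3, 6.3]
opening: 0.0213
gripper_force: 30.0
```

Emit:
{"fn": "send_rows", "kwargs": {
  "deltas": [
    [[0.0,0.0,0.001],0.0],
    [[0.0,0.0,0.002],0.0],
    [[0.0,0.0,0.003],0.0],
    [[0.0,0.0,0.004],0.0],
    [[0.0,0.0,0.004],0.0]
  ]
}}

```text
clock: 25.95
tool_pos: [0.4951, 0.1651, 0.1567]
orientation: [179.9, 0.0, -174.5]
force: [-5.0, 2.1, 4.4]
opening: 0.0213
gripper_force: 30.0
```

Emit:
{"fn": "send_rows", "kwargs": {
  "deltas": [
    [[0.0,0.0,0.001],0.0],
    [[0.0,0.0,0.002],0.0],
    [[0.0,0.0,0.003],0.0],
    [[0.0,0.0,0.003],0.0],
    [[0.0,0.0,0.003],0.0]
  ]
}}

```text
clock: 26.37
tool_pos: [0.4952, 0.1652, 0.1544]
orientation: [179.9, 0.0, -174.5]
force: [-4.6, 2.7, 5.2]
opening: 0.0213
gripper_force: 30.0
```

```bash
python3 st.py
```

```text
t 26.3667 r 0.2345 th 1.8573 Frad 3.23 Ftan -5.16 F [-4.62  2.65  5.25] z [0.4952 0.1652 0.1544] grip 29.998076856136322
```

Emit:
{"fn": "send_rows", "kwargs": {
  "deltas": [
    [[0.0,0.0,0.001],0.0],
    [[0.0,0.0,0.002],0.0],
    [[0.0,0.0,0.003],0.0],
    [[0.0,0.0,0.004],0.0],
    [[0.0,0.0,0.004],0.0]
  ]
}}

```text
clock: 26.78
tool_pos: [0.4952, 0.1653, 0.1516]
orientation: [179.9, 0.1, -174.5]
force: [-8.1, 2.7, 11.7]
opening: 0.0209
gripper_force: 30.0
```

Emit:
{"fn": "send_rows", "kwargs": {
  "deltas": [
    [[0.0,0.0,0.001],0.0],
    [[0.0,0.0,0.002],0.0],
    [[0.0,0.0,0.003],0.0],
    [[0.0,0.0,0.004],0.0],
    [[0.0,0.0,0.004],0.0]
  ]
}}

```text
clock: 27.2
tool_pos: [0.4952, 0.1653, 0.149]
orientation: [179.9, 0.1, -174.5]
force: [-9.8, 2.2, 16.7]
opening: 0.0214
gripper_force: 30.0
```

Emit:
{"fn": "send_rows", "kwargs": {
  "deltas": [
    [[0.0,0.0,0.001],0.0],
    [[0.0,0.0,0.002],0.0],
    [[0.0,0.0,0.003],0.0],
    [[0.0,0.0,0.003],0.0],
    [[0.0,0.0,0.003],0.0]
  ]
}}

```text
clock: 27.62
tool_pos: [0.4952, 0.1654, 0.1471]
orientation: [179.9, 0.1, -174.5]
force: [-12.6, 1.6, 20.7]
opening: 0.0211
gripper_force: 30.0
```

```bash
python3 st.py
```

```text
t 27.6167 r 0.2345 th 1.8884 Frad 2.69 Ftan -20.69 F [-12.57   1.56  20.68] z [0.4952 0.1654 0.1471] grip 30.000775158405304
```

Emit:
{"fn": "send_rows", "kwargs": {
  "deltas": [
    [[0.001,0.0,-0.001],0.0],
    [[0.001,0.0,-0.002],0.0],
    [[0.001,0.0,-0.002],0.0],
    [[0.001,0.0,-0.002],0.0],
    [[0.001,0.0,-0.002],0.0]
  ]
}}

```text
clock: 28.03
tool_pos: [0.4951, 0.1653, 0.1487]
orientation: [179.9, 0.2, -174.5]
force: [-6.6, 0.7, 16.1]
opening: 0.021
gripper_force: 30.0
```

Emit:
{"fn": "send_rows", "kwargs": {
  "deltas": [
    [[0.0,0.0,0.0],0.0],
    [[0.0,0.0,0.0],0.0],
    [[0.0,0.0,0.0],0.0],
    [[0.0,0.0,0.0],0.0],
    [[0.0,0.0,0.0],0.0]
  ]
}}

```text
clock: 28.45
tool_pos: [0.4951, 0.1653, 0.1487]
orientation: [179.9, 0.2, -174.5]
force: [-7.8, 1.5, 16.9]
opening: 0.0208
gripper_force: 30.0
```

Emit:
{"fn": "send_rows", "kwargs": {
  "deltas": [
    [[0.0,0.0,0.0],0.0],
    [[0.0,0.0,0.0],0.0],
    [[0.0,0.0,0.0],0.0],
    [[0.0,0.0,0.0],0.0],
    [[0.0,0.0,0.0],0.0]
  ]
}}

```text
clock: 28.87
tool_pos: [0.4951, 0.1654, 0.1487]
orientation: [179.9, 0.2, -174.5]
force: [-7.3, 1.0, 17.4]
opening: 0.0215
gripper_force: 30.0
```

```bash
python3 st.py; python3 - <<'E'
from fit import *
s=ctrl.snapshot('scene');im=s['color'][:,:,::-1][110:250,190:330];cv2.imwrite('pics/sq.png',cv2.resize(im,None,fx=4,fy=4,interpolation=2))
E
```

```text
t 28.8667 r 0.2345 th 1.8816 Frad 1.71 Ftan -17.35 F [-7.26  0.96 17.36] z [0.4951 0.1654 0.1487] grip 29.998025000095367
```

View pics/sq.png

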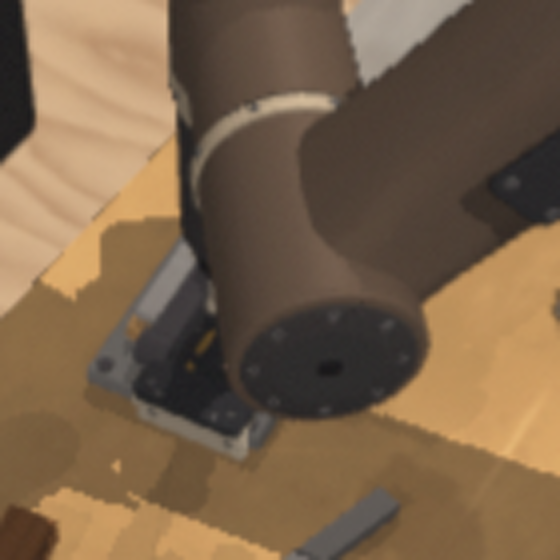

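Emit:
{"fn": "send_rows", "kwargs": {
  "deltas": [
    [[0.0,0.0,0.0],0.0],
    [[0.0,0.0,0.0],0.0],
    [[0.0,0.0,0.0],0.0],
    [[0.0,0.0,0.0],0.0],
    [[0.0,0.0,0.0],0.0]
  ]
}}

```text
clock: 29.33
tool_pos: [0.4951, 0.1653, 0.1487]
orientation: [179.9, 0.2, -174.5]
force: [-7.5, 1.2, 17.5]
opening: 0.0211
gripper_force: 30.0
```

Emit:
{"fn": "send_rows", "kwargs": {
  "deltas": [
    [[0.0,0.0,0.0],0.0],
    [[0.0,0.0,0.0],0.0],
    [[0.0,0.0,0.0],0.0],
    [[0.0,0.0,0.0],0.0],
    [[0.0,0.0,0.0],0.0]
  ]
}}

```text
clock: 29.75
tool_pos: [0.4951, 0.1653, 0.1486]
orientation: [179.9, 0.2, -174.5]
force: [-7.4, 0.6, 17.7]
opening: 0.0216
gripper_force: 30.0
```

```bash
python3 st.py; cat > ret.py <<'E'
from arc import *
import sys
o=ctrl.get_obs();P0=np.array([ 0.52667432,-0.14015395,0.37136147])
H=P0-(-X*.235*np.cos(1.885)+Z*.235*np.sin(1.885));Y=np.cross(Z,X)
v=o['tool_pos']-H;e=np.arctan2(v[2],-v@X);th=1.885-e;r=np.hypot(v@X,v[2]);off=v@Y
n=int(sys.argv[1]);end=float(sys.argv[2]);w=[]
for t in np.linspace(th,end,n+1)[1:]:
    k=t/th if end==0 else (t-end)/(th-end)*(1)+ (end/th)*0
    k=t/th
    ee=1.885-t;w.append((*(H+(-X*np.cos(ee)+Z*np.sin(ee))*(.2347+(r-.2347)*k)+Y*off*k),o['orientation'][2],1000))
print(th,off);print(plan(w))
E
python3 ret.py 45 0.05
```

```text
t 29.75 r 0.2344 th 1.8817 Frad 1.4 Ftan -17.7 F [-7.38  0.63 17.7 ] z [0.4951 0.1653 0.1486] grip 29.99811440706253
1.8816622057297308 -0.0021884905548707322
[[[0.0,0.0,-0.012],0.0],[[0.0,-0.001,-0.024],0.0],[[0.0,-0.002,-0.036],0.0],[[0.0,-0.004,-0.047],0.0],[[0.0,-0.006,-0.059],0.0]]
[[[0.0,-0.003,-0.012],0.0],[[0.0,-0.006,-0.023],0.0],[[0.0,-0.01,-0.035],0.0],[[-0.001,-0.014,-0.046],0.0],[[-0.001,-0.018,-0.057],0.0]]
[[[0.0,-0.005,-0.011],0.0],[[0.0,-0.011,-0.021],0.0],[[0.0,-0.016,-0.032],0.0],[[0.0,-0.023,-0.042],0.0],[[0.0,-0.029,-0.052],0.0]]
[[[0.0,-0.007,-0.01],0.0],[[0.0,-0.015,-0.019],0.0],[[0.0,-0.023,-0.028],0.0],[[0.0,-0.031,-0.037],0.0],[[0.0,-0.039,-0.045],0.0]]
[[[0.0,-0.009,-0.008],0.0],[[0.0,-0.019,-0.015],0.0],[[0.0,-0.028,-0.023],0.0],[[0.0,-0.038,-0.03],0.0],[[0.0,-0.048,-0.036],0.0]]
[[[-0.001,-0.01,-0.006],0.0],[[-0.001,-0.021,-0.012],0.0],[[-0.001,-0.031,-0.017],0.0],[[-0.001,-0.042,-0.022],0.0],[[-0.001,-0.053,-0.026],0.0]]
[[[0.0,-0.012,-0.004],0.0],[[0.0,-0.023,-0.007],0.0],[[0.0,-0.035,-0.01],0.0],[[0.0,-0.047,-0.012],0.0],[[0.0,-0.058,-0.014],0.0]]
[[[0.0,-0.012,-0.002],0.0],[[0.0,-0.024,-0.003],0.0],[[0.0,-0.036,-0.003],0.0],[[0.0,-0.048,-0.003],0.0],[[0.0,-0.06,-0.003],0.0]]
[[[0.0,-0.012,0.001],0.0],[[0.0,-0.024,0.003],0.0],[[0.0,-0.035,0.005],0.0],[[-0.001,-0.047,0.007],0.0],[[-0.001,-0.059,0.01],0.0]]
[ 5.25881183e-01 -1.29115321e-01  3.74248911e-01 -1.74488965e+02]
```

Emit:
{"fn": "send_rows", "kwargs": {
  "deltas": [
    [[0.0,0.0,-0.008],0.0],
    [[0.0,-0.001,-0.02],0.0],
    [[0.0,-0.002,-0.034],0.0],
    [[0.0,-0.004,-0.047],0.0],
    [[0.0,-0.006,-0.059],0.0]
  ]
}}

```text
clock: 30.17
tool_pos: [0.4955, 0.1604, 0.1955]
orientation: [179.9, 0.1, -174.5]
force: [-1.7, 1.8, 3.9]
opening: 0.0211
gripper_force: 30.0
```

Emit:
{"fn": "send_rows", "kwargs": {
  "deltas": [
    [[0.0,-0.003,-0.012],0.0],
    [[0.0,-0.006,-0.023],0.0],
    [[0.0,-0.01,-0.035],0.0],
    [[-0.001,-0.014,-0.046],0.0],
    [[-0.001,-0.018,-0.057],0.0]
  ]
}}

```text
clock: 30.58
tool_pos: [0.497, 0.1461, 0.2408]
orientation: [179.9, 0.1, -174.5]
force: [-3.7, 2.9, 5.2]
opening: 0.0212
gripper_force: 30.0
```

Emit:
{"fn": "send_rows", "kwargs": {
  "deltas": [
    [[0.0,-0.005,-0.011],0.0],
    [[0.0,-0.011,-0.021],0.0],
    [[0.0,-0.016,-0.032],0.0],
    [[0.0,-0.023,-0.042],0.0],
    [[0.0,-0.029,-0.052],0.0]
  ]
}}

```text
clock: 31.0
tool_pos: [0.4994, 0.1228, 0.2827]
orientation: [179.9, 0.1, -174.5]
force: [-1.6, 0.9, 5.4]
opening: 0.021
gripper_force: 30.0
```

Emit:
{"fn": "send_rows", "kwargs": {
  "deltas": [
    [[0.0,-0.007,-0.01],0.0],
    [[0.0,-0.015,-0.019],0.0],
    [[0.0,-0.023,-0.028],0.0],
    [[0.0,-0.031,-0.037],0.0],
    [[0.0,-0.039,-0.045],0.0]
  ]
}}

```text
clock: 31.42
tool_pos: [0.5026, 0.0914, 0.319]
orientation: [179.9, 0.2, -174.5]
force: [-2.3, 2.3, 8.1]
opening: 0.0212
gripper_force: 30.0
```

```bash
python3 st.py; python3 ret.py 25 0.05
```

```text
t 31.4167 r 0.2345 th 1.0665 Frad 7.57 Ftan -3.69 F [-2.27  2.27  8.05] z [0.5026 0.0914 0.319 ] grip 29.99897539615631
1.0665109146694853 -0.001764466670443744
[[[0.0,-0.009,-0.008],0.0],[[0.0,-0.018,-0.016],0.0],[[0.0,-0.028,-0.023],0.0],[[0.0,-0.037,-0.03],0.0],[[0.0,-0.047,-0.036],0.0]]
[[[-0.001,-0.011,-0.006],0.0],[[-0.001,-0.021,-0.012],0.0],[[-0.001,-0.032,-0.017],0.0],[[-0.001,-0.043,-0.022],0.0],[[-0.001,-0.054,-0.026],0.0]]
[[[0.0,-0.011,-0.004],0.0],[[0.0,-0.023,-0.007],0.0],[[0.0,-0.034,-0.01],0.0],[[0.0,-0.046,-0.012],0.0],[[0.0,-0.058,-0.014],0.0]]
[[[0.0,-0.011,-0.002],0.0],[[0.0,-0.023,-0.003],0.0],[[-0.001,-0.035,-0.003],0.0],[[-0.001,-0.047,-0.003],0.0],[[-0.001,-0.059,-0.003],0.0]]
[[[0.0,-0.012,0.001],0.0],[[0.0,-0.024,0.003],0.0],[[0.0,-0.036,0.005],0.0],[[0.0,-0.047,0.007],0.0],[[0.0,-0.059,0.01],0.0]]
[ 5.25421651e-01 -1.28982907e-01  3.74247319e-01 -1.74503035e+02]
```

Emit:
{"fn": "send_rows", "kwargs": {
  "deltas": [
    [[0.0,-0.009,-0.008],0.0],
    [[0.0,-0.018,-0.016],0.0],
    [[0.0,-0.028,-0.023],0.0],
    [[0.0,-0.037,-0.03],0.0],
    [[0.0,-0.047,-0.036],0.0]
  ]
}}

```text
clock: 31.83
tool_pos: [0.5065, 0.0536, 0.348]
orientation: [180.0, 0.2, -174.5]
force: [-1.8, 1.9, 10.8]
opening: 0.021
gripper_force: 30.0
```

Emit:
{"fn": "send_rows", "kwargs": {
  "deltas": [
    [[0.0,-0.011,-0.006],0.0],
    [[0.0,-0.021,-0.012],0.0],
    [[0.0,-0.032,-0.017],0.0],
    [[-0.001,-0.043,-0.022],0.0],
    [[-0.001,-0.054,-0.026],0.0]
  ]
}}

```text
clock: 32.25
tool_pos: [0.511, 0.0101, 0.3689]
orientation: [-180.0, 0.2, -174.5]
force: [-3.6, 0.4, 9.3]
opening: 0.0211
gripper_force: 30.0
```

Emit:
{"fn": "send_rows", "kwargs": {
  "deltas": [
    [[0.0,-0.011,-0.004],0.0],
    [[0.0,-0.023,-0.007],0.0],
    [[0.0,-0.034,-0.01],0.0],
    [[0.0,-0.046,-0.012],0.0],
    [[0.0,-0.058,-0.014],0.0]
  ]
}}

```text
clock: 32.67
tool_pos: [0.5157, -0.0365, 0.3804]
orientation: [-179.9, 0.2, -174.5]
force: [-0.9, -2.1, 8.5]
opening: 0.0212
gripper_force: 30.0
```

Emit:
{"fn": "send_rows", "kwargs": {
  "deltas": [
    [[0.0,-0.011,-0.002],0.0],
    [[0.0,-0.023,-0.003],0.0],
    [[-0.001,-0.035,-0.003],0.0],
    [[-0.001,-0.047,-0.003],0.0],
    [[-0.001,-0.059,-0.003],0.0]
  ]
}}

```text
clock: 33.08
tool_pos: [0.5207, -0.0838, 0.3822]
orientation: [-179.9, 0.1, -174.5]
force: [0.9, -2.5, 4.4]
opening: 0.0213
gripper_force: 30.0
```

Emit:
{"fn": "send_rows", "kwargs": {
  "deltas": [
    [[0.0,-0.012,0.001],0.0],
    [[0.0,-0.024,0.003],0.0],
    [[0.0,-0.036,0.005],0.0],
    [[0.0,-0.047,0.007],0.0],
    [[0.0,-0.055,0.009],0.0]
  ]
}}

```text
clock: 33.5
tool_pos: [0.5253, -0.128, 0.3748]
orientation: [-179.9, 0.2, -174.6]
force: [-0.7, -4.5, 6.3]
opening: 0.0216
gripper_force: 30.0
```

```bash
python3 st.py; python3 ret.py 5 0.003
```

```text
t 33.5 r 0.2348 th 0.0541 Frad 7.23 Ftan -2.63 F [-0.73 -4.49  6.31] z [ 0.5253 -0.128   0.3748] grip 29.99805450439453
0.054144862730361565 -0.00024799304688523675
[[[0.0,-0.003,0.001],0.0],[[0.0,-0.006,0.002],0.0],[[0.0,-0.009,0.003],0.0],[[0.0,-0.012,0.003],0.0],[[0.0,-0.014,0.004],0.0]]
[ 5.26316305e-01 -1.39141972e-01  3.71614198e-01 -1.74558217e+02]
```

Emit:
{"fn": "send_rows", "kwargs": {
  "deltas": [
    [[0.0,-0.003,0.001],0.0],
    [[0.0,-0.006,0.002],0.0],
    [[0.0,-0.009,0.003],0.0],
    [[0.0,-0.012,0.004],0.0],
    [[0.0,-0.014,0.004],0.0]
  ]
}}

```text
clock: 33.92
tool_pos: [0.5264, -0.1388, 0.3717]
orientation: [-179.8, 0.2, -174.6]
force: [1.1, -4.0, 5.0]
opening: 0.0213
gripper_force: 30.0
```

Emit:
{"fn": "send_rows", "kwargs": {
  "deltas": [
    [[0.0,-0.001,0.0],0.0],
    [[0.0,-0.002,0.001],0.0],
    [[0.0,-0.002,0.001],0.0],
    [[0.0,-0.002,0.001],0.0],
    [[0.0,-0.002,0.001],0.0]
  ]
}}

```text
clock: 34.33
tool_pos: [0.5265, -0.1404, 0.3711]
orientation: [-179.8, 0.2, -174.5]
force: [0.9, -5.2, 6.7]
opening: 0.021
gripper_force: 30.0
```

```bash
python3 st.py
```

```text
t 34.3333 r 0.2348 th -0.0011 Frad 7.96 Ftan -2.91 F [ 0.91 -5.17  6.67] z [ 0.5265 -0.1404  0.3711] grip 29.997957050800323
```

Emit:
{"fn": "send_rows", "kwargs": {
  "deltas": [
    [[0.0,-0.001,0.0],0.0],
    [[0.0,-0.002,0.001],0.0],
    [[0.0,-0.003,0.001],0.0],
    [[0.0,-0.003,0.001],0.0],
    [[0.0,-0.003,0.001],0.0]
  ]
}}

```text
clock: 34.75
tool_pos: [0.5267, -0.1415, 0.3708]
orientation: [-179.9, 0.2, -174.5]
force: [-1.8, 2.5, 12.1]
opening: 0.0214
gripper_force: 30.0
```

```bash
python3 st.py
```

```text
t 34.75 r 0.2349 th -0.0063 Frad 10.65 Ftan 6.37 F [-1.79  2.53 12.12] z [ 0.5267 -0.1415  0.3708] grip 29.99972015619278
```

At the stop (the pull has reversed). I back off slightly, open and rise.

Emit:
{"fn": "send_rows", "kwargs": {
  "deltas": [
    [[0.0,0.001,0.0],0.0],
    [[0.0,0.001,0.0],0.0],
    [[0.0,0.001,0.0],0.0],
    [[0.0,0.001,0.0],0.0],
    [[0.0,0.001,0.0],0.0]
  ],
  "gripper": 1.0
}}

```text
clock: 35.17
tool_pos: [0.5258, -0.1405, 0.3677]
orientation: [180.0, -0.0, -174.5]
force: [0.3, 0.6, 0.0]
opening: 0.0493
gripper_force: 0.0
```

Emit:
{"fn": "send_rows", "kwargs": {
  "deltas": [
    [[0.0,0.0,0.0],0.0],
    [[0.0,0.0,0.0],0.0],
    [[0.0,0.0,0.0],0.0],
    [[0.0,0.0,0.0],0.0],
    [[0.0,0.0,0.0],0.0]
  ]
}}

```text
clock: 35.58
tool_pos: [0.5259, -0.1404, 0.3681]
orientation: [180.0, -0.0, -174.5]
force: [0.2, -0.2, 0.0]
opening: 0.0823
gripper_force: 0.0
```

Emit:
{"fn": "send_rows", "kwargs": {
  "deltas": [
    [[0.0,0.0,-0.015],0.0],
    [[0.0,0.0,-0.035],0.0],
    [[0.0,0.0,-0.06],0.0],
    [[0.0,0.0,-0.09],0.0],
    [[0.0,0.0,-0.12],0.0]
  ]
}}

```text
clock: 36.0
tool_pos: [0.5257, -0.1404, 0.465]
orientation: [180.0, -0.0, -174.5]
force: [0.9, 0.1, 0.4]
opening: 0.0877
gripper_force: 0.0
```

Emit:
{"fn": "send_rows", "kwargs": {
  "deltas": [
    [[0.04,-0.01,0.0],0.0],
    [[0.08,-0.03,0.0],0.0],
    [[0.12,-0.06,0.0],0.0],
    [[0.13,-0.1,0.0],0.0],
    [[0.13,-0.13,0.0],0.0]
  ]
}}

```text
clock: 36.42
tool_pos: [0.43, -0.2552, 0.466]
orientation: [-179.9, 0.2, -174.5]
force: [0.4, 0.2, -0.3]
opening: 0.0874
gripper_force: 0.0
```

Emit:
{"fn": "send_rows", "kwargs": {
  "deltas": [
    [[0.0,-0.03,0.0],0.0],
    [[0.0,-0.06,0.0],0.0],
    [[0.0,-0.06,0.0],0.0],
    [[0.0,-0.06,0.0],0.0],
    [[0.0,-0.06,0.0],0.0]
  ]
}}

```text
clock: 36.83
tool_pos: [0.4368, -0.3016, 0.464]
orientation: [180.0, -0.0, -174.6]
force: [0.8, 0.2, 0.2]
opening: 0.0878
gripper_force: 0.0
```

```bash
python3 - <<'E'
from fit import *
o=ctrl.get_obs();print(o['clock'],o['tool_pos'],o['force'],o['opening'])
t=ctrl.snapshot('top');u=ctrl.snapshot('scene')
for q in(t,u):
  for c,p,m in slatmasks(q,z=.046):
    for n,g in(('c',(.619,.0726,-1.475)),('d',(.5432,.0654,-1.475))):
      if np.hypot(*(p-g[:2]))<.035:
        x,f=fit([(q,m)],g,.032);print(n,x.round(4),np.degrees(x[2]).round(1),round(f,2))
G=np.array([.53273,-.13918,.3235]);a=np.radians(-84.5);Y=np.array([-np.sin(a),np.cos(a),0]);ims=[]
for q in(t,u):
    im=q['color'][:,:,::-1].copy()
    for p in proj(q,[G-Y*.045,G+Y*.045]): cv2.circle(im,tuple(int(v) for v in p),1,(0,0,255),-1)
    c=proj(q,[[.56,-.03,.15]])[0].astype(int);ims.append(cv2.resize(im[c[1]-75:c[1]+75,c[0]-75:c[0]+75],(400,400),interpolation=2))
cv2.imwrite('pics/end.png',np.hstack(ims))
E
```

```text
36.8333 [ 0.43678099 -0.30161546  0.46400154] [0.75093489 0.15515868 0.19751903] 0.08779358194078173
d [ 0.5428  0.0645 -1.4576] -83.5 0.91
c [ 0.6192  0.0726 -1.4631] -83.8 0.88
d [0.5788 0.0424 0.0235] 1.3 0.39
c [ 0.618   0.0708 -1.4769] -84.6 0.92
d [ 0.5421  0.0621 -1.4752] -84.5 0.92
```

View pics/end.png

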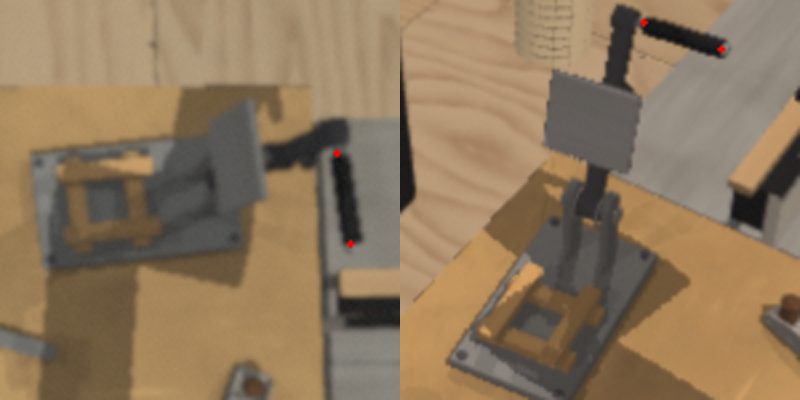

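The lever is open, with the sleeve ends on the predicted points (336,153)-(350,243). The stack at (108,205) is a neat square and the gripper is clear, so I hand in.

```bash
python3 -c "
from plant import ctrl
print(ctrl.close_job())"
```

```text
the job is handed in; nothing more can be done
None
```

I handed the job in at about 37 s: both slats lie crosswise in a neat square, the stack took roughly 20 N for about 2 s (peak estimate 28 N), and the lever was eased back to its open stop before release. The hand-in returned no verdict.

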